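# Clamp the pin jar and twist off its stuck lid

### The job

The lid of the jar of shelf pins standing in the bench holder is stuck. Brace the jar: swing the holder's arm shut against it until the spring catch clips onto the post, and let go of the arm; then twist the lid anticlockwise, about a quarter turn, until its threads let go, and lift it straight up. Finish while still holding the lid, level and about 2 cm above the jar's mouth, with the jar still clamped upright in the holder and the other things on the bench left alone.

Things in the scene. Friction and masses are not known exactly. Their poses are not given: they have to be found in the camera images.
- holder: Grey steel jar holder bolted to the bench; does not move. Base plate 132 x 190 x 8 mm. Origin: on the bench, under the centre of the nest where the jar is clamped; z up. On its +x side a rubber-faced V jaw, 52 mm high, opens towards -x; a swing arm hinged at (-50, 66) mm shuts across the nest's -x side and clips onto a post at (-34, -84) mm.
- swing_arm (a joint): Opening angle of the swing arm, rad: 0 shut, 0.8 to 1.25 at the start; clipped it rests at 0.01. Shut, it points from its hinge along the holder's -y; it shuts turning anticlockwise from above and can go on to -0.05. Stays where left. Its sprung pad meets the jar at 0.06 to 0.14 and pushes it into the V (12 N); clipping takes 10 to 15 N at the knob. Unclipped, it springs back to 0.05.
- catch (a joint): Angle of the steel spring catch on the arm's free end, rad: 0 at rest, up to 0.6 pushed aside. The post pushes its sloped nose aside as the arm shuts; at arm angle about 0 it snaps behind the post by itself and then keeps the arm shut.
- clamp_knob (a point): Centre of the black upright knob on the swing arm: a cylinder 18 mm across and 32 mm high, 54 to 86 mm above the bench (this point: 70 mm), 118 mm from the hinge axis. Grip it from above; above 54 mm fingers clear all other parts of the holder. Shut, it is at (-50, -52) mm from the holder's origin.
- clamp_hinge (a point): Point on the swing arm's upright hinge axis, 30 mm above the bench, at (-50, 66) mm from the holder's origin.
- jar: Clear glass jar with steel shelf pins in it, standing loosely in the holder's nest on the base plate (8 mm above the bench). Round body 54 mm across up to 64 mm, shoulder, neck 44 mm across, mouth at 88 mm above its underside; about 0.3 kg full. Origin: centre of its underside, z up. Unclamped, it turns with its lid.
- jar_mouth (a point): Centre of the jar's mouth, 88 mm above its underside. Three short threads on the neck hold three lugs inside the lid.
- cap: The jar's ribbed metal lid, 58 to 60 mm across, 21 mm high. Origin: centre of its lower edge, z up; screwed on, 72 mm above the jar's underside, with 5 mm free below the edge. A springy seal makes it tight: 0.3 N m to start. Anticlockwise from above it rises 2 to 3 mm and is free after about 1.2 rad (stop at about 1.7); then it lifts off freely, before that it is blocked.
- spare_jar: Bystander: a like jar with its lid on, 93 mm high, standing free on the bench beside the holder's -y side. Origin: centre of its underside. Leave alone.
- tape_roll: Bystander: white roll of packing tape lying flat, 100 mm across, 48 mm high, at the holder's +y side. Origin: centre of its underside. Leave alone.
- screwdriver: Bystander: screwdriver 200 mm long lying on the bench, on the robot's side of the holder towards its -y. Leave alone.
- drawer_runner: Bystander: steel drawer runner 260 x 35 x 12 mm lying behind the holder. Origin: centre of its underside. Leave alone.
- small_carton: Bystander: flat white carton 100 x 100 x 35 mm near the robot's left. Origin: centre of its underside. Leave alone.
- post_top (a point): Top of the holder's round steel post that the catch clips onto: 8 mm thick, top 47 mm above the bench.
Not all that is in view belongs to the job. Leave any turquoise look-alike of the holder alone.

How it is judged:
By the outcome, as a careful person would: the job done as asked, in the order asked, and still so for the second after the job is handed in, while the arm keeps its last pose, push and grip.
It also fails if it takes over 54 s, if anything falls off the work surface, if the arm or the gripper's body presses on something with over 40 N, if the wrist force passes 120 N, or if a joint passes its speed limit or range.

### The arm

A 6-joint arm with a two-finger parallel gripper is mounted at the origin on the work surface. World frame = base frame: x ahead of the robot, y to its left, z up, the work surface at z = 0. Lengths are in mm, angles in degrees, forces in N, time in s.
With the tool pointing down it reaches from about 300 to 875 mm from the base axis. Payload 6.4 kg.
Tool frame: the origin (TCP) lies at the very end of the fingers, on their centre line; the grasp point (between the pads) lies 19 mm behind it; x points along the fingers, z is the direction in which the jaws open and shut, and the axes are right-handed (so a half turn about x gives the same grasp; the last joint's range is limited). The gripper opens to 88 mm and grips with 3 to 60 N. Pads are 18 mm wide; open, the fingers measure 123 mm over their backs; the gripper's body (75 mm by 187 mm) begins 45 mm behind the grasp point.
Start: joints at [-11.82, 10.359, 92.074, -0, 77.567, -11.82], TCP at [575.014, 0.015, 238.714] pointing down, gripper open.
Joint ranges: [-171.53, 171.53], [-51.25, 118.39], [17.06, 147.69], [-65.23, 245.23], [0, 150.52], [-178.68, 178.68]. Speed limits (degrees/s): [147.25, 147.25, 172.46, 180, 180, 180].

### API

Orientations are given as [roll, pitch, yaw] about the fixed x, y, z axes, in that order (R = Rz(yaw) Ry(pitch) Rx(roll)).
In Python, from station import telemetry, viewer, ticket gives the robot as it stands. The module is installed in compiled form; this text tells all that it offers.
- The arm moves only by the tool drive_tool, never from a script. Its argument "moves" is a list of rows, each a list of 3 entries, a list of its own where there are three numbers: the gripper command: -1 is fully open, 1 is shut, values between are in proportion, then the shift along the tool's x, y, z as a fraction of full scale, then the turn about the tool's x as a fraction of full scale. A call has 1 to 20 rows; each row shifts and turns the pose as measured when the row begins, along the tool's axes as they then stand; what a row does not reach is not made up. Full scale, the value 1, is 10 cm for a shift and 90 degrees for a turn. A row lasts 1/10 s, in which the tool goes at most 50 mm and 8.59 degrees, less where a joint would pass 70% of its speed; a pose out of reach is approached as far as the arm can. A call with a number of a shift or a turn outside -1 to 1 is refused whole. A call with a gripper value outside its range is refused whole. The fingers move at their own pace and stop on an object; "grip_force" is the grip in N (left out, the last holds). Time passes only in rows, so rows that do not move let the fingers close. It gives the time, the measured TCP pose, the force and the opening at its end, in the units of the state.
- telemetry.read_state(): the state, without advancing time (a new reading comes with each control period).
- viewer.get_image(name): name is "scene" or "side" or "wrist"; returns a dict with "frame" (384x512x3 uint8, red, green, blue), "range_z" (384x512 float32, mm along the optical axis (not along the pixel's ray), 0 where there is no reading), "vertical_fov" (degrees; the focal length in pixels is half the picture's height over the tangent of half this angle, whatever the lens; pixels are square), "cx", "cy" (the principal point, pixels), "extrinsics" (4x4, takes a point from camera to world coordinates); the wrist camera has in their place "mount" (4x4, takes a point from camera to tool coordinates, whose origin is the TCP and whose axes are the tool frame's). Camera axes: x right, y up, looking along -z (the intrinsics and any distortion apply to the point x, -y, -z); pixel columns grow to the right and rows downward; lengths in mm; the calibration is good to about 2 mm. The wrist camera is an equidistant fisheye: a pixel r from the principal point sees the ray r / f radians off the axis. A picture is of the moment at which its call begins: read the wrist's pose just before it.
- ticket.sign_off(): hands the job in, once; it reports no verdict.
Trained networks look in the newest picture that a camera, given by its name, has taken for a name from the list of things; names that differ only in an ending like _2 or _b are one class to them, and where a whole thing is asked for, a point or a joint stands for the part that bears it (a point fixed in the world has none). Each returns a list of dicts, best first, with "confidence" (0 to 1); they miss things now and then, are a little off and sometimes report something else, mostly with a low value. They report only what shows in the picture. A call takes as long as a camera call. They do not tell look-alikes from the thing itself.
- viewer.boxes_of(camera, query): "position" ([row, column] in pixels, amid what is visible of it).
The state is a dict: "t": time; "joint_pos": joint angles; "dq": joint speeds; "effort": joint torques, N m; "tool_pos": TCP position; "eef_rot": TCP orientation; "force": force on the tool from outside, world axes, zero at the start; "moment": the same for the moment, N m; "grip_width": finger opening in mm.
Only numpy, scipy, OpenCV 4.12 (cv2) and the standard library are available. Lean on these libraries where they do the work, as an engineer would, in place of code of your own. Each camera call takes 0.05 s, during which the arm holds its last target.

## Working session

There is one attempt and no reset: what is moved stays moved. The work goes in short steps, Python scripts to look and compute and a tool call to move; the robot and the scene stay as the last step left them, time stands still between calls to the robot, and variables do not carry over. Pictures are saved under pics/ and viewed, and the job is handed in when it is done.

Besides the shell and the picture viewer there is one more tool, called as name(argument=value, ...), one argument or row to a line, values as JSON. drive_tool: Moves the arm, as the interface text tells. Its arguments: {"type":"object","properties":{"moves":{"type":"array","items":{"type":"array"}},"grip_force":{"type":"number"}},"required":["moves"]}

```bash
mkdir -p pics; ls; cat > h.py <<'E'
import numpy as np, cv2
from station import telemetry, viewer, ticket
from scipy.spatial.transform import Rotation as R
def save(n,d,s=1.5):
    im=cv2.cvtColor(d['frame'],cv2.COLOR_RGB2BGR); cv2.imwrite('pics/'+n+'.png',cv2.resize(im,None,fx=s,fy=s))
def f(d): return 192/np.tan(np.radians(d['vertical_fov'])/2)
def T_tool(s):
    T=np.eye(4);T[:3,:3]=R.from_euler('xyz',s['eef_rot'],degrees=True).as_matrix();T[:3,3]=s['tool_pos'];return T
def pt(d,r,c,z=None,rng=None):
    """world point from scene/side pixel by depth or at height z"""
    F=f(d);E=np.array(d['extrinsics'])
    dirc=np.array([(c-d['cx'])/F,-(r-d['cy'])/F,-1])
    if z is None:
        if rng is None: rng=d['range_z'][int(round(r)),int(round(c))]
        return (E@np.r_[dirc*rng,1])[:3]
    w=E[:3,:3]@dirc;o=E[:3,3];return o+w*(z-o[2])/w[2]
def cloud(d):
    F=f(d);E=np.array(d['extrinsics']);z=d['range_z'];rr,cc=np.mgrid[:384,:512]
    P=np.stack([(cc-d['cx'])/F*z,-(rr-d['cy'])/F*z,-z],-1)
    W=P@E[:3,:3].T+E[:3,3];W[z==0]=np.nan;return W
E
python3 - <<'E'
from h import *
s=telemetry.read_state();print(s)
for n in ['scene','side','wrist']:
    d=viewer.get_image(n);save('a_'+n,d);print(n,d['vertical_fov'],d['cx'],d['cy'],np.round(d.get('extrinsics',d.get('mount')),3).tolist())
    print([k for k in d])
    for q in ['holder','swing_arm','clamp_knob','cap','post_top','clamp_hinge','spare_jar','jar_mouth']:
        print(q,[(np.round(b['position']).tolist(),round(b['confidence'],2)) for b in viewer.boxes_of(n,q)][:4])
E
```

```text
pics
{'t': 0.0, 'joint_pos': array([-1.18184756e+01,  1.04007544e+01,  9.21318463e+01,  9.06418715e-04,
        7.75677639e+01, -1.18208015e+01]), 'dq': array([ 0.01080856, -0.05328383,  0.01536882, -0.04726997,  0.04345361,
       -0.04313112]), 'effort': array([-5.85923790e-04, -4.33866942e+01, -3.41848969e+01,  7.00952648e-02,
        3.87157314e-02, -1.54040990e-04]), 'tool_pos': array([5.74460190e+02, 1.51870533e-01, 2.37819720e+02]), 'eef_rot': array([167.67408773,  89.89963152, 167.67621766]), 'force': array([-0.8385248 , -0.23284242,  0.10237545]), 'moment': array([-0.01503853, -0.0452983 , -0.02714775]), 'grip_width': 88.31440670558311}
scene 56.28319781123225 255.4151313388432 185.1265531343715 [[-0.525, -0.728, 0.441, 913.706], [0.851, -0.441, 0.285, 307.52], [-0.013, 0.525, 0.851, 830.57], [0.0, 0.0, 0.0, 1.0]]
['frame', 'range_z', 'vertical_fov', 'cx', 'cy', 'extrinsics']
holder [([210.0, 193.0], 0.63), ([177.0, 295.0], 0.56), ([121.0, 240.0], 0.55)]
swing_arm [([160.0, 297.0], 0.92), ([177.0, 211.0], 0.82)]
clamp_knob [([175.0, 210.0], 0.66), ([156.0, 299.0], 0.63)]
cap
[... 1011 characters left out ...]
jar_mouth [([231.0, 325.0], 0.75)]
wrist 65.70646984690485 256.92382618619735 189.59099117685446 [[0.0, 0.285, -0.958, -147.012], [0.0, 0.958, 0.285, 74.255], [1.0, -0.0, -0.0, -0.761], [0.0, 0.0, 0.0, 1.0]]
['frame', 'range_z', 'vertical_fov', 'cx', 'cy', 'mount']
holder [([213.0, 280.0], 0.88), ([241.0, 98.0], 0.84), ([87.0, 128.0], 0.71)]
swing_arm [([101.0, 94.0], 0.65), ([228.0, 219.0], 0.64)]
clamp_knob [([101.0, 92.0], 0.78), ([228.0, 224.0], 0.71)]
cap [([261.0, 312.0], 0.91)]
post_top [([243.0, 100.0], 0.94), ([88.0, 127.0], 0.69), ([212.0, 278.0], 0.65)]
clamp_hinge [([102.0, 89.0], 0.84), ([226.0, 220.0], 0.67)]
spare_jar [([318.0, 349.0], 0.61)]
jar_mouth [([230.0, 300.0], 0.74)]
```

View pics/a_scene.png

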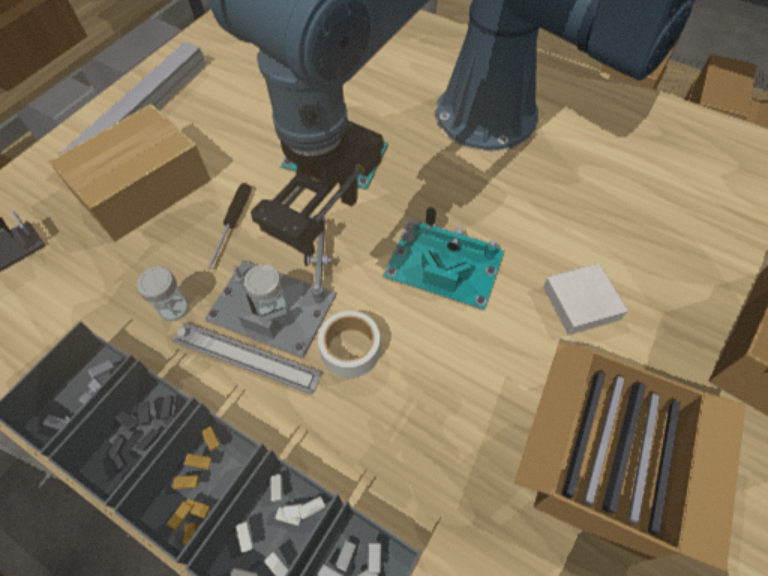

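View pics/a_side.png

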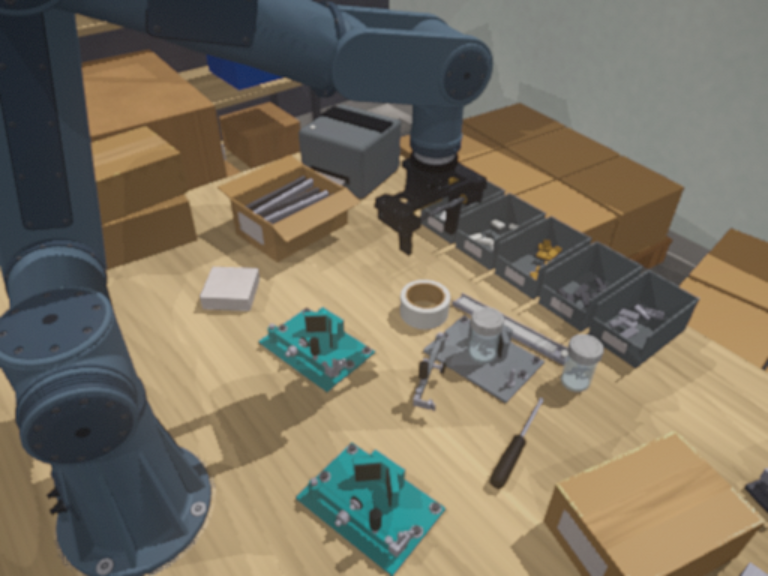

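View pics/a_wrist.png

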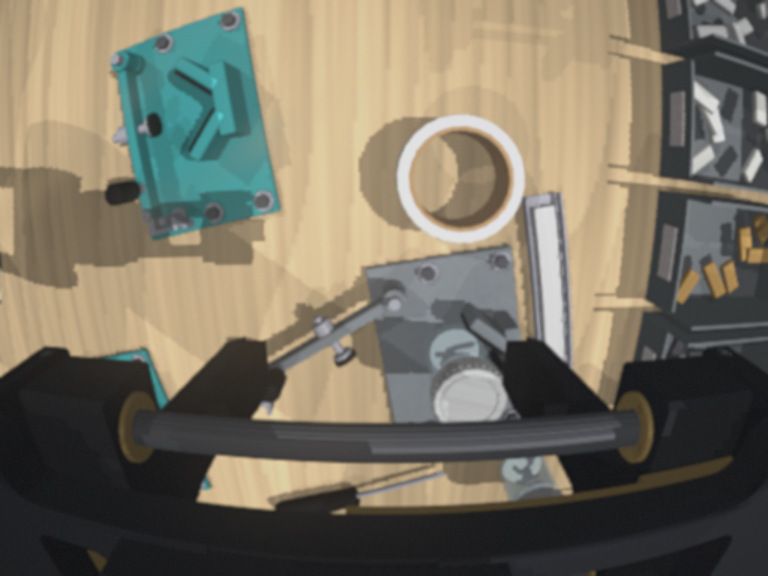

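```bash
python3 - <<'E'
from h import *
for n,(r0,r1,c0,c1) in {'scene':(150,240,120,270),'side':(190,280,260,410)}.items():
    d=viewer.get_image(n);np.savez('pics/'+n+'.npz',**{k:d[k] for k in d})
    im=cv2.cvtColor(d['frame'],cv2.COLOR_RGB2BGR)[r0:r1,c0:c1]
    cv2.imwrite(f'pics/b_{n}.png',cv2.resize(im,None,fx=5,fy=5,interpolation=cv2.INTER_CUBIC))
    W=cloud(d)
    sub=W[r0:r1,c0:c1].reshape(-1,3)
    # cap top: z 88..110
    m=(sub[:,2]>96)&(sub[:,2]<108)
    p=sub[m]; print(n,'z96-108',len(p),np.round(np.nanmedian(p,0),1),np.round(np.nanmin(p,0)),np.round(np.nanmax(p,0)))
    m=(sub[:,2]>4)&(sub[:,2]<12);p=sub[m].astype(np.float32)
    print('plate',len(p),cv2.minAreaRect(p[:,:2]))
    h,e=np.histogram(sub[:,2],bins=np.arange(-6,130,4));print(dict(zip(e.astype(int).tolist(),h.tolist())))
E
```

```text
scene z96-108 413 [640.6 -98.7 102.2] [ 611. -130.   96.] [667. -72. 105.]Traceback (most recent call last):
  File "<stdin>", line 12, in <module>
cv2.error: OpenCV(4.12.0) /io/opencv/modules/imgproc/src/convhull.cpp:143: error: (-215:Assertion failed) total >= 0 && (depth == CV_32F || depth == CV_32S) in function 'convexHull'
```

```bash
python3 - <<'E'
from h import *
s=telemetry.read_state()
d=viewer.get_image('wrist');save('b_wr',d);np.savez('pics/w0.npz',T=T_tool(s),**d)
im=cv2.cvtColor(d['frame'],cv2.COLOR_RGB2BGR)[150:300,160:360]
cv2.imwrite('pics/b_wrist.png',cv2.resize(im,None,fx=4,fy=4,interpolation=cv2.INTER_CUBIC))
E
```

```text
(no output)
```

View pics/b_scene.png

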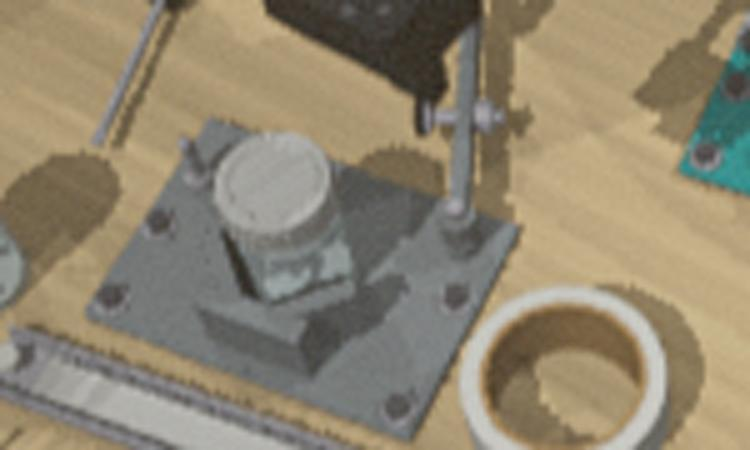

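View pics/b_wrist.png

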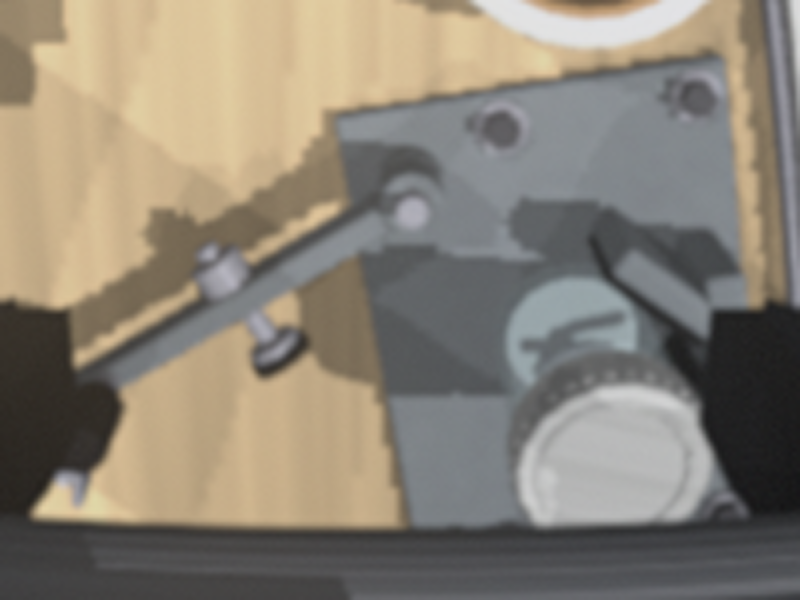

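```bash
python3 - <<'E'
from h import *
for n,(r0,r1,c0,c1) in {'scene':(150,245,120,270),'side':(190,280,250,410)}.items():
    d=viewer.get_image(n);np.savez('pics/'+n+'.npz',**{k:d[k] for k in d})
    im=cv2.cvtColor(d['frame'],cv2.COLOR_RGB2BGR)[r0:r1,c0:c1]
    cv2.imwrite(f'pics/b_{n}.png',cv2.resize(im,None,fx=5,fy=5,interpolation=cv2.INTER_CUBIC))
    W=cloud(d)
    sub=W[r0:r1,c0:c1].reshape(-1,3)
    for lo,hi in [(97,105),(72,97),(50,70),(78,90)]:
        m=(sub[:,2]>lo)&(sub[:,2]<hi)
        p=sub[m].astype(np.float32); print(n,lo,len(p),np.round(np.nanmedian(p,0),1),np.round(np.nanmin(p,0)),np.round(np.nanmax(p,0)))
    m=(sub[:,2]>97)&(sub[:,2]<105)&(np.abs(sub[:,0]-640)<50)&(np.abs(sub[:,1]+100)<50);p=sub[m].astype(np.float32);print('cap circ',cv2.minEnclosingCircle(np.ascontiguousarray(p[:,:2])),np.median(p[:,2]))
    m=(sub[:,2]>4)&(sub[:,2]<12);p=np.ascontiguousarray(sub[m].astype(np.float32)[:,:2])
    q=p[(np.hypot(*(p-[640,-85]).T)<150)]
    print('plate',len(p),cv2.minAreaRect(q))
    h,e=np.histogram(sub[:,2],bins=np.arange(-6,130,4));print(dict(zip(e.astype(int).tolist(),h.tolist())))
E
```

```text
scene 97 399 [640.1 -99.3 101.9] [ 610. -129.   97.] [668. -72. 105.]
scene 72 106 [653.2 -78.9  86.8] [ 485. -114.   72.] [668. -71.  97.]
scene 50 465 [664.4 -76.7  52.3] [ 478. -140.   50.] [696. 104.  70.]
scene 78 36 [655.9 -78.5  85. ] [ 625. -108.   81.] [668. -72.  90.]
cap circ ((639.3832397460938, -100.83826446533203), 29.276609420776367) 101.94562
plate 2882 ((622.4081420898438, -95.87638854980469), (243.58514404296875, 294.8528747558594), 31.26627540588379)
{-6: 210, -2: 6037, 2: 1970, 6: 1871, 10: 942, 14: 251, 18: 107, 22: 80, 26: 82, 30: 119, 34: 139, 38: 215, 42: 134, 46: 543, 50: 345, 54: 53, 58: 19, 62: 24, 66: 24, 70: 20, 74: 14, 78: 4, 82: 18, 86: 14, 90: 30, 94: 18, 98: 203, 102: 196, 106: 2, 110: 0, 114: 0, 118: 0, 122: 0}
side 97 259 [ 634.1 -103.7  101.7] [ 606. -131.   97.] [665. -74. 105.]
side 72 683 [ 715.1 -237.    89.2] [ 471. -282.   72.] [914. -79.  97.]
side 50 484 [ 701.8 -145.4   56.2] [ 471. -280.   50.] [920.  92.  70.]
side 78 256 [ 703.1 -180.2   84.9] [ 472. -282.   78.] [913. -83.  90.]
cap circ ((635.7273559570312, -101.6504135131836), 31.294837951660156) 101.65795
plate 2577 ((641.634765625, -79.46205139160156), (283.294921875, 292.3077697753906), 68.7565689086914)
{-6: 529, -2: 5866, 2: 1690, 6: 1660, 10: 683, 14: 290, 18: 189, 22: 253, 26: 243, 30: 284, 34: 298, 38: 357, 42: 209, 46: 327, 50: 197, 54: 72, 58: 73, 62: 80, 66: 62, 70: 86, 74: 66, 78: 68, 82: 93, 86: 95, 90: 222, 94: 103, 98: 158, 102: 98, 106: 0, 110: 0, 114: 0, 118: 0, 122: 0}
```

View pics/b_side.png

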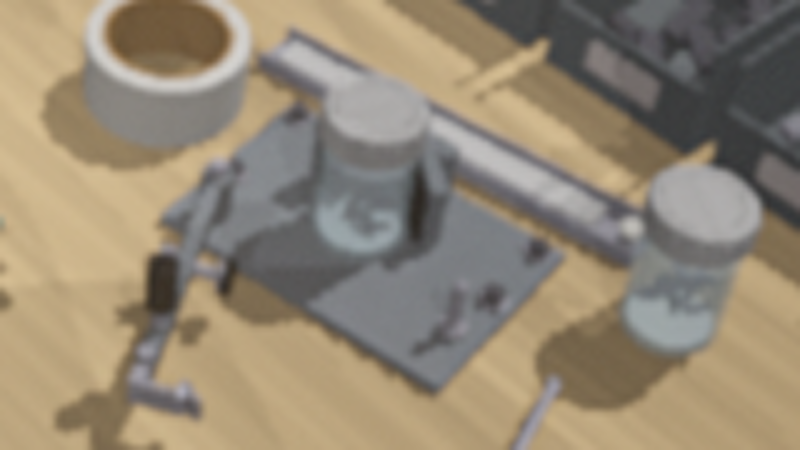

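```bash
python3 - <<'E'
from h import *
dd={n:dict(np.load(f'pics/{n}.npz',allow_pickle=True)) for n in ['scene','side']}
for n in dd:
    for k in ['vertical_fov','cx','cy']: dd[n][k]=float(dd[n][k])
S,D=dd['scene'],dd['side']
def ray(d,r,c):
    E=np.array(d['extrinsics']);F=f(d);v=E[:3,:3]@np.array([(c-d['cx'])/F,-(r-d['cy'])/F,-1]);return E[:3,3],v/np.linalg.norm(v)
def tri(a,b):
    A=0;B=0
    for o,v in (a,b):
        M=np.eye(3)-np.outer(v,v);A=A+M;B=B+M@o
    return np.linalg.solve(A,B)
cs=[(174,163),(195.6,224),(237.6,202),(212.4,137.6)]; cd=[(268,337),(234,283),(211.6,309),(241.6,362.6)]
A=[];B=[]
for a,b in zip(cs,cd):
    print('corner',np.round(pt(S,*a,z=8),1),np.round(pt(D,*b,z=8),1),np.round(tri(ray(S,*a),ray(D,*b)),1));A.append(pt(S,*a,z=8)[:2]);B.append(pt(D,*b,z=8)[:2])
for Q in (A,B):
    Q=np.array(Q);print(Q.mean(0),'y dir',np.degrees(np.arctan2(*((Q[1]-Q[0]+Q[2]-Q[3])[::-1])))-90, np.linalg.norm(Q[1]-Q[0]),np.linalg.norm(Q[2]-Q[1]))
print('post',tri(ray(S,179.6,157.2),ray(D,248.6,341.6)),pt(S,179.6,157.2,z=47),pt(D,248.6,341.6,z=47))
print('hinge',tri(ray(S,191.6,211.6),ray(D,223.6,295.6)),pt(S,191.6,211.6,z=50),pt(D,223.6,295.6,z=50))
print('knob',pt(D,246.6,282.4,z=70),pt(D,246.6,282.4), pt(D,241.5,282.5,z=86))
E
```

```text
corner [ 588.4 -204.8    8. ] [ 583. -212.    8.] [ 586.6 -208.9    2.3]
corner [558. -22.   8.] [553.3 -31.7   8. ] [556.5 -25.9   1.5]
corner [685.6  -1.    8. ] [678.  -10.3   8. ] [ 6.839e+02 -4.400e+00  3.000e-01]
corner [ 715.4 -185.     8. ] [ 709.8 -192.     8. ] [ 714.3 -188.8    2.3]
[ 636.82834567 -103.17717257] y dir 9.325348418154803 185.28230794867636 129.28622563968426
[ 631.03006135 -111.51956824] y dir 9.636642523397597 182.738365465773 126.50306411365374
post [ 621.28599614 -188.39845134   36.72792087] [ 625.28619925 -182.26312756   47.        ] [ 612.89565694 -193.51733314   47.        ]
hinge [582.10390011 -44.57415718  42.57933282] [582.77527065 -38.65961429  50.        ] [579.11423099 -52.26157591  50.        ]
knob [ 480.03849023 -106.66085396   70.        ] [ 474.95204511 -111.7534415    77.90854195] [ 481.51608571 -104.10751585   86.        ]
```

```bash
python3 - <<'E'
from h import *
print(np.round(T_tool(telemetry.read_state()),3))
E
```

```text
[[-0.00000e+00  0.00000e+00  1.00000e+00  5.75017e+02]
 [ 0.00000e+00  1.00000e+00 -0.00000e+00  1.00000e-02]
 [-1.00000e+00  0.00000e+00 -0.00000e+00  2.38714e+02]
 [ 0.00000e+00  0.00000e+00  0.00000e+00  1.00000e+00]]
```

drive_tool(
  moves=[
    [-1,[-0.12,-0.4,0.0],0],
    [-1,[-0.12,-0.4,0.0],0],
    [-1,[-0.12,-0.4,0.0],0],
    [-1,[-0.12,-0.4,0.0],0],
    [-1,[-0.12,-0.4,0.0],0],
    [-1,[0,0,0],0],
  ],
)

```text
t: 2.15
tool_pos: [575.0, -205.3, 300.0]
eef_rot: [-167.8, 89.9, -167.5]
force: [-1.1, 0.3, -0.7]
grip_width: 87.7
```

```bash
python3 - <<'E'
from h import *
s=telemetry.read_state();print(s['t'],s['tool_pos'],s['eef_rot'],s['force'])
d=viewer.get_image('wrist');save('c_wr',d);np.savez('pics/w1.npz',T=T_tool(s),**d)
im=cv2.cvtColor(d['frame'],cv2.COLOR_RGB2BGR)[60:260,140:400]
cv2.imwrite('pics/c_wrist.png',cv2.resize(im,None,fx=3,fy=3,interpolation=cv2.INTER_CUBIC))
E
```

```text
2.15 [ 574.98150833 -205.33600247  300.01526652] [-167.8042378    89.94154027 -167.50640049] [-1.1116156   0.3333929  -0.72441934]
```

View pics/c_wr.png

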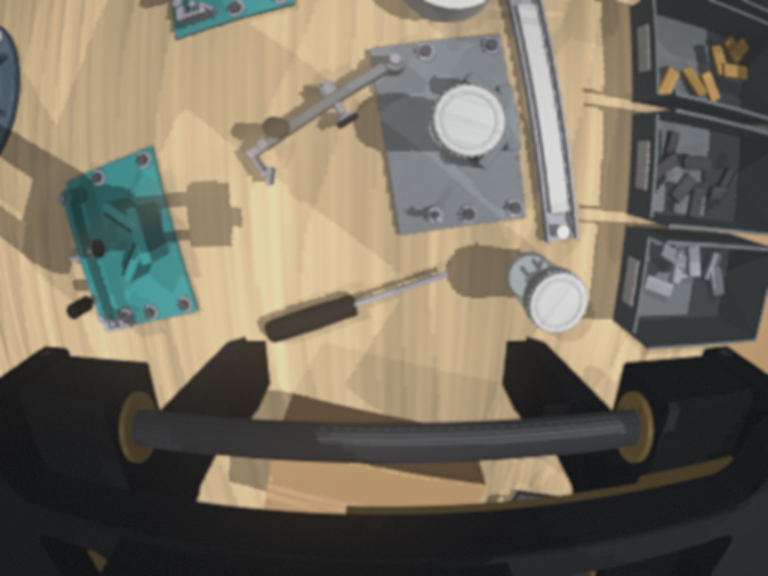

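View pics/c_wrist.png

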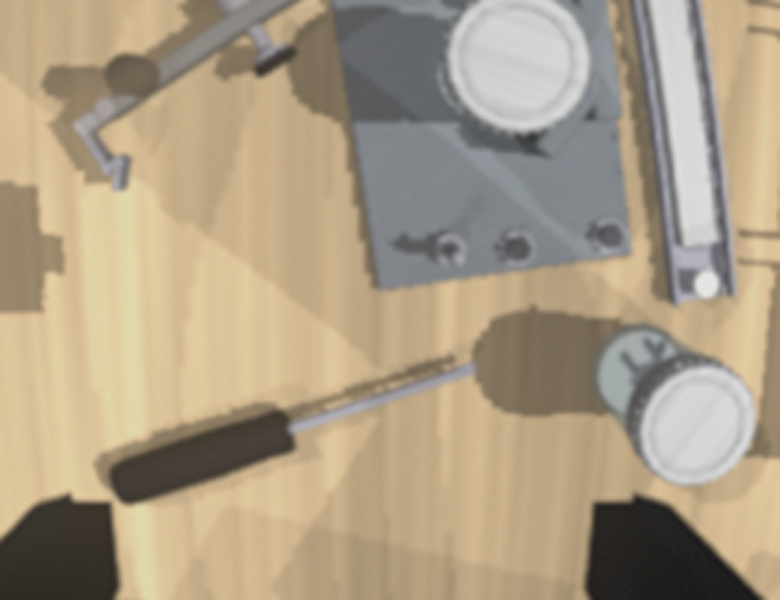

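```bash
cat >> h.py <<'E'
def wray(d,T,r,c):
    F=f(d);u,v=c-d['cx'],r-d['cy'];rho=np.hypot(u,v);th=rho/F
    ray=np.array([np.sin(th)*u/rho,-np.sin(th)*v/rho,-np.cos(th)]) if rho>0 else np.array([0,0,-1.])
    M=T@np.array(d['mount']);return M[:3,3],M[:3,:3]@ray
def wpt(d,T,r,c,z):
    o,v=wray(d,T,r,c);return o+v*(z-o[2])/v[2]
def load(n):
    d=dict(np.load(f'pics/{n}.npz',allow_pickle=True))
    for k in ['vertical_fov','cx','cy']: d[k]=float(d[k])
    return d
def tri(*rays):
    A=0;B=0
    for o,v in rays:
        M=np.eye(3)-np.outer(v,v)/(v@v);A=A+M;B=B+M@o
    return np.linalg.solve(A,B)
E
python3 - <<'E'
from h import *
d=load('w1');T=d['T']
g=lambda x,y:((y+.5)/1.5-.5,(x+.5)/1.5-.5)
P=[g(370,50),g(498,35),g(525,215),g(402,233)]
Q=np.array([wpt(d,T,*p,8)[:2] for p in P]);print(Q,Q.mean(0))
print('plate size',np.linalg.norm(Q[0]-Q[3]),np.linalg.norm(Q[1]-Q[0]))
v=Q[0]-Q[3]+Q[1]-Q[2];yaw=np.arctan2(v[1],v[0])-np.pi/2;v=Q[1]-Q[0]+Q[2]-Q[3];print('yaw',np.degrees(yaw),np.degrees(np.arctan2(v[1],v[0])))
cap=wpt(d,T,*g(468,120),101);hi=wpt(d,T,*g(395,62),50);po=wpt(d,T,142.1,289.8,47);kn=wpt(d,T,84.2,183.8,86)
print('cap',cap,'hinge',hi,'post',po,'knob',kn)
v=(hi-po)[:2];print('hinge-post',np.linalg.norm(v),'expect 150.85')
yaw2=np.arctan2(v[1],v[0])-np.arctan2(150,-16);print('yaw2',np.degrees(yaw2))
for y in (yaw,yaw2):
    Rz=np.array([[np.cos(y),-np.sin(y)],[np.sin(y),np.cos(y)]])
    print('origin from hinge',hi[:2]-Rz@[-50,66],'post',po[:2]-Rz@[-34,-84])
    k=Rz.T@(kn[:2]-hi[:2]);print('knob r',np.linalg.norm(k),'open angle',np.arctan2(k[1],k[0])+np.pi/2)
# depth wrist
print(d['range_z'].shape, d['range_z'][84,184])
# cap with first view w0
d0=load('w0');im=d0['frame']
E
```

```text
[[ 557.81262454  -25.12198047]
 [ 683.98925655   -3.39770557]
 [ 716.14467403 -186.73043788]
 [ 590.27432384 -207.91880151]] [ 637.05521974 -105.79223136]
plate size 185.65677931241433 128.03314643676728
yaw 10.008893287744973 9.662328614602114
cap [ 636.79520534 -101.60030442  101.        ] hinge [581.26936604 -46.43038818  50.        ] post [ 618.43762142 -182.68495271   47.        ] knob [ 484.59042616 -105.41988336   86.        ]
hinge-post 141.23308947531322 expect 150.85
yaw2 9.169690182759505
origin from hinge [ 641.97927372 -102.73586846] post [637.3208813  -94.05413134]
knob r 113.25448316336688 open angle -1.1976288096824166
origin from hinge [ 641.14809293 -103.61900651] post [638.61697239 -94.3402087 ]
knob r 113.25448316336688 open angle -1.1829819524074603
(384, 512) 338.16818
```

```bash
python3 - <<'E'
from h import *
for n,pts in {'scene':[(220,160),(205,215),(230,190),(191.6,211.6),(179.6,157.2),(240,230),(186,174),(187,177)],'side':[(255,330),(225,300),(223.6,295.6),(248.6,341.6),(260,300),(246,282),(242,282),(212,325)]}.items():
    d=load(n);W=cloud(d)
    for r,c in pts:
        r,c=int(r),int(c);print(n,r,c,np.round(np.nanmedian(W[r-1:r+2,c-1:c+2].reshape(-1,3),0),1))
d=load('w1');T=d['T'];z=d['range_z']
for nm,(r,c) in dict(knob=(84,184),post=(142,290),hinge=(41,263),cap=(80,312),plate=(110,280),bench=(150,200),plate2=(130,270),spare=(200,370)).items():
    o,v=wray(d,T,r,c); M=T@d['mount']; cosd=-(M[:3,:3].T@v)[2]
    print(nm,np.round(o+v*z[r,c]/cosd,1),np.round(o+v*z[r,c],1))
E
```

```text
scene 220 160 [ 702.5 -120.6    8. ]
scene 205 215 [594.1 -25.9   9.1]
scene 230 190 [685.2 -38.4   9. ]
scene 191 211 [581.8 -41.6  49.2]
scene 179 157 [ 623.6 -185.6   43.1]
scene 240 230 [668.   73.1  47.9]
scene 186 174 [ 638.9 -101.7  101.9]
scene 187 177 [637.  -94.2 101.6]
side 255 330 [ 602.4 -168.8    8.1]
side 225 300 [615.4 -36.6   9.3]
side 223 295 [582.8 -46.5  44.4]
side 248 341 [ 619.  -188.    39.8]
side 260 300 [ 529.1 -128.1    1.8]
side 246 282 [ 473.8 -111.6   80.9]
side 242 282 [ 478.8 -105.4   86.6]
side 212 325 [ 632.6 -105.   101.8]
knob [ 485.  -105.2   86.4] [ 493.1 -107.6  119.5]
post [ 620.3 -184.4   32.3] [ 619.5 -183.4   40.2]
hinge [581.1 -46.1  49.6] [580.2 -56.5  98.3]
cap [ 636.8 -101.9  102.1] [ 631.5 -104.3  131. ]
plate [ 607.4 -140.2    7.2] [ 606.1 -139.8   24.2]
bench [ 486.8 -200.9    1.7] [ 489.2 -199.    13.8]
plate2 [ 593.  -170.     8.5] [ 592.6 -169.2   17.7]
spare [ 723.6 -249.9   93. ] [ 712.8 -241.4  118.5]
```

```bash
python3 - <<'E'
from h import *
d0=load('w0');d1=load('w1')
T0,T1=d0['T'],d1['T'];print(T0[:3,3])
for nm,a,b,z in [('hinge',(202.9,262.1),(41,263),49.5),('cap',(263.4,311.6),(79.8,311.8),101),('screw',(150+127/4-.4,160+500/4-.4),(50/1.5-.3,426/1.5-.2),14)]:
    print(nm,wpt(d0,T0,*a,z),wpt(d1,T1,*b,z),tri(wray(d0,T0,*a),wray(d1,T1,*b)))
# tape roll size from scene cloud
for n in('scene','side'):
    W=cloud(load(n)).reshape(-1,3);m=(W[:,2]>44)&(W[:,2]<52)&(W[:,0]>600)&(W[:,0]<760)&(W[:,1]>0)&(W[:,1]<150);p=np.ascontiguousarray(W[m][:,:2].astype(np.float32));print(n,cv2.minEnclosingCircle(p),len(p),np.percentile(p,[1,99],axis=0))
    m=(W[:,2]>30)&(W[:,2]<38)&(W[:,0]>300)&(W[:,0]<620)&(W[:,1]>100)&(W[:,1]<400);p=np.ascontiguousarray(W[m][:,:2].astype(np.float32));print(n,cv2.minAreaRect(p),len(p))
E
```

```text
[5.75019051e+02 1.35573790e-02 2.38725759e+02]
hinge [580.47720289 -42.37580662  49.5       ] [581.05889017 -46.09352046  49.5       ] [580.88840328 -44.67772     42.86860995]
cap [635.40201495 -96.46980021 101.        ] [ 636.75539471 -101.56282179  101.        ] [ 637.55368947 -100.96330544   93.56184628]
screw [610.19427634 -25.15029906  14.        ] [611.4748531 -25.5499735  14.       ] [610.91072661 -25.37472096  13.17196644]
scene ((634.2750244140625, 56.61030197143555), 51.19007873535156) 479 [[600.59931519   9.69198753]
 [681.70679077 106.33435181]]
scene ((401.0016174316406, 199.4554901123047), (220.81256103515625, 408.49053955078125), 36.93311309814453) 1308
side ((633.1727294921875, 57.65928268432617), 52.558677673339844) 220 [[601.22113892   7.88469671]
 [679.28257324 104.20671898]]
side ((445.69683837890625, 249.81289672851562), (290.135498046875, 298.15740966796875), 0.3873407244682312) 708
```

```bash
cat > plan.py <<'E'
from h import *
import json
def yaw_of(T): # heading of tool z
    return np.degrees(np.arctan2(T[1,2],T[0,2]))
def rows(p0,yaw0,path,yaws,g):
    """path: list of world targets per row"""
    out=[];p=np.array(p0,float);y=yaw0
    for q,yy in zip(path,yaws):
        d=np.array(q)-p;a=np.radians(y)
        z=np.array([np.cos(a),np.sin(a),0]);x=np.array([0,0,-1.]);yv=np.cross(z,x)
        out.append([g,[round(float(d@x)/100,3),round(float(d@yv)/100,3),round(float(d@z)/100,3)],round(-(yy-y)/90,3)])
        p=np.array(q,float);y=yy
    return out
def go(p1,yaw1,n,g=-1):
    T=T_tool(telemetry.read_state());p0=T[:3,3];y0=yaw_of(T)
    t=np.linspace(0,1,n+1)[1:]
    r=rows(p0,y0,[p0+(np.array(p1)-p0)*k for k in t],[y0+(yaw1-y0)*k for k in t],g)
    print('from',np.round(p0,1),round(y0,1));print(json.dumps(r));return r
E
python3 - <<'E'
from plan import *
go([484.5,-105.5,150],-58.2,9)
E
```

```text
from [ 574.8 -203.   299. ] 0.4
[[-1, [0.166, 0.109, -0.1], 0.072], [-1, [0.166, 0.097, -0.111], 0.072], [-1, [0.166, 0.084, -0.122], 0.072], [-1, [0.166, 0.069, -0.13], 0.072], [-1, [0.166, 0.054, -0.137], 0.072], [-1, [0.166, 0.038, -0.143], 0.072], [-1, [0.166, 0.022, -0.146], 0.072], [-1, [0.166, 0.005, -0.148], 0.072], [-1, [0.166, -0.012, -0.147], 0.072]]
```

drive_tool(
  moves=[
    [-1,[0.166,0.109,-0.1],0.072],
    [-1,[0.166,0.097,-0.111],0.072],
    [-1,[0.166,0.084,-0.122],0.072],
    [-1,[0.166,0.069,-0.13],0.072],
    [-1,[0.166,0.054,-0.137],0.072],
    [-1,[0.166,0.038,-0.143],0.072],
    [-1,[0.166,0.022,-0.146],0.072],
    [-1,[0.166,0.005,-0.148],0.072],
    [-1,[0.166,-0.012,-0.147],0.072],
    [-1,[0,0,0],0],
  ],
)

```text
t: 3.2
tool_pos: [478.1, -86.0, 140.1]
eef_rot: [-171.0, 89.3, 129.2]
force: [0.4, 0.5, 0.2]
grip_width: 88.0
```

```bash
cat > look.py <<'E'
from plan import *
import sys
n=sys.argv[1]
s=telemetry.read_state();T=T_tool(s);print(s['t'],np.round(T[:3,3],1),'yaw',round(yaw_of(T),2),'axis',np.round(T[:3,0],3),'F',np.round(s['force'],1),'M',np.round(s['moment'],2),s['grip_width'],'j',np.round(s['joint_pos'],1))
d=viewer.get_image('wrist');save(n,d);np.savez(f'pics/{n}.npz',T=T,**d)
E
python3 look.py d1
```

```text
3.2 [478.1 -86.  140.1] yaw -59.8 axis [-0.008  0.01  -1.   ] F [0.4 0.5 0.2] M [0.   0.07 0.02] 88.02092690224751 j [-24.4   6.  109.3   0.4  65.3  35.2]
```

View pics/d1.png

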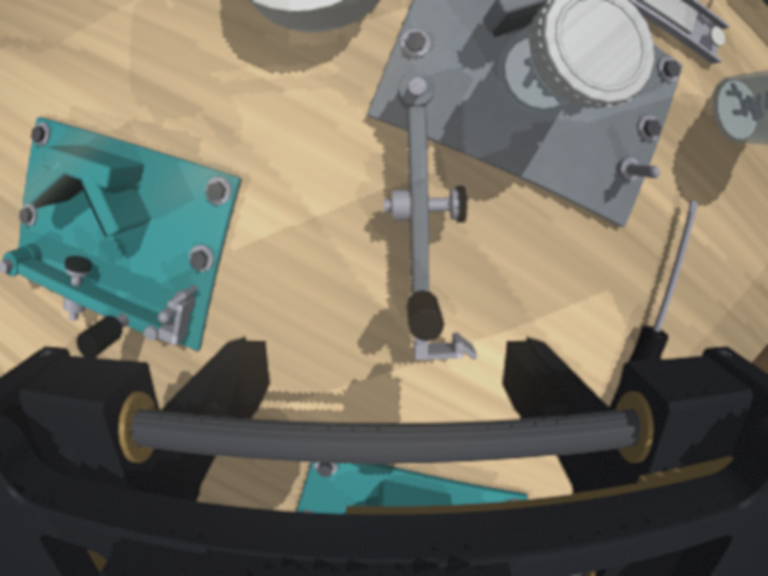

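```bash
python3 - <<'E'
from h import *
d=load('d1')
im=cv2.cvtColor(d['frame'],cv2.COLOR_RGB2BGR)[120:250,200:340]
cv2.imwrite('pics/d1c.png',cv2.resize(im,None,fx=5,fy=5,interpolation=cv2.INTER_CUBIC))
im=cv2.cvtColor(d['frame'],cv2.COLOR_RGB2BGR)[0:130,250:450]
cv2.imwrite('pics/d1e.png',cv2.resize(im,None,fx=4,fy=4,interpolation=cv2.INTER_CUBIC))
E
python3 look.py d2
```

```text
3.25 [479.6 -87.1 141.5] yaw -59.63 axis [-0.005  0.008 -1.   ] F [ 0.6  0.4 -0.3] M [0.01 0.08 0.01] 88.30647509755772 j [-24.5   6.  109.2   0.3  65.3  35. ]
```

View pics/d1c.png

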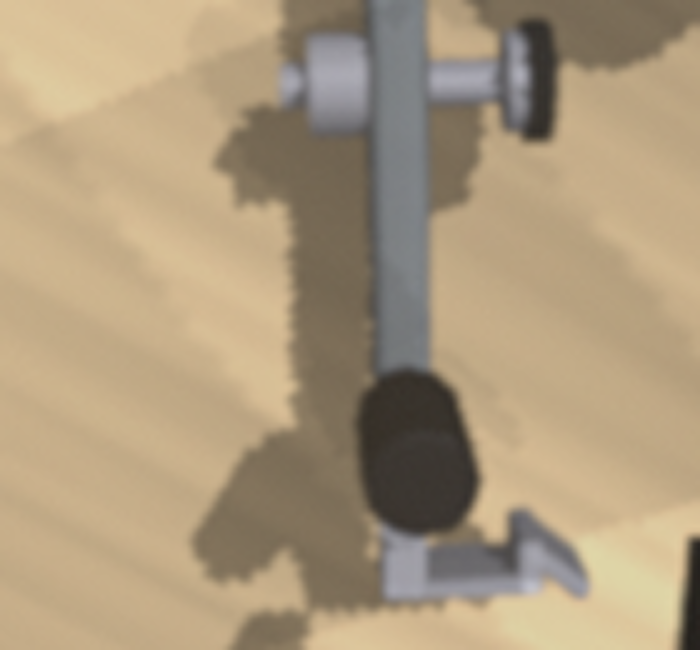

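View pics/d1e.png

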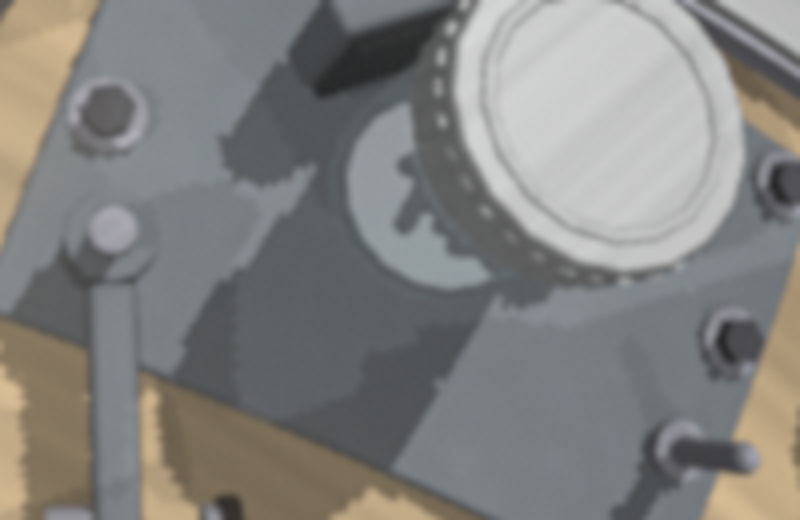

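```bash
python3 - <<'E'
from plan import *
d=load('d1');T=d['T']
d1=load('w1');T1=d1['T']
k=wpt(d,T,216,284,86);po=wpt(d,T,113.6,435.8,47);hi=wpt(d,T,57.1,277.9,49.5);cap=wpt(d,T,29.9,399.7,101)
print('knob',k,'post',po,'hinge',hi,'cap',cap)
print('tri knob',tri(wray(d,T,216,284),wray(d1,T1,84.2,183.8)),'hinge',tri(wray(d,T,57.1,277.9),wray(d1,T1,41,263)),'cap',tri(wray(d,T,29.9,399.7),wray(d1,T1,79.8,311.8)))
print('r',np.linalg.norm((k-hi)[:2]),'hp',np.linalg.norm((hi-po)[:2]))
o,v=wray(d,T,216,284);cosd=-((T@d['mount'])[:3,:3].T@v)[2];print('depth',o+v*d['range_z'][216,284]/cosd)
E
```

```text
knob [ 481.4329437 -105.0552443   86.       ] post [ 621.37630884 -185.98830898   47.        ] hinge [580.90449412 -42.70667953  49.5       ] cap [ 635.7643087  -101.72242377  101.        ]
tri knob [ 483.04658758 -105.16277889   86.08837675] hinge [582.03015073 -42.95279497  37.74871985] cap [ 636.61710499 -101.75437063   99.99197955]
r 117.39647724968142 hp 148.88785418591758
depth [ 481.61815176 -104.88761034   86.61109388]
```

```bash
python3 - <<'E'
from plan import *
go([481.5,-105,98],-58.5,3,-.2)
E
```

```text
from [481.  -88.3 142.8] -59.6
[[-0.2, [0.149, -0.027, 0.049], -0.004], [-0.2, [0.149, -0.027, 0.049], -0.004], [-0.2, [0.149, -0.027, 0.048], -0.004]]
```

drive_tool(
  moves=[
    [-0.2,[0.149,-0.027,0.049],-0.004],
    [-0.2,[0.149,-0.027,0.049],-0.004],
    [-0.2,[0.149,-0.027,0.048],-0.004],
    [-0.2,[0,0,0],0],
    [-0.2,[0,0,0],0],
  ],
)

```text
t: 3.8
tool_pos: [489.2, -108.4, 103.9]
eef_rot: [64.3, 89.4, 6.5]
force: [0.5, -0.1, 0.4]
grip_width: 53.4
```

```bash
python3 look.py d3; python3 - <<'E'
from plan import *
go([481.5,-105,58],-58.5,4,-.2)
E
```

```text
3.8 [ 489.2 -108.4  103.9] yaw -57.71 axis [ 0.01   0.001 -1.   ] F [ 0.5 -0.1  0.4] M [ 0.    0.03 -0.02] 53.39795456075467 j [-26.3  10.4 109.2   0.4  59.8  31.2]
from [ 489.2 -108.4  104. ] -57.7
[[-0.2, [0.115, -0.012, -0.017], 0.002], [-0.2, [0.115, -0.012, -0.017], 0.002], [-0.2, [0.115, -0.012, -0.017], 0.002], [-0.2, [0.115, -0.012, -0.017], 0.002]]
```

View pics/d3.png

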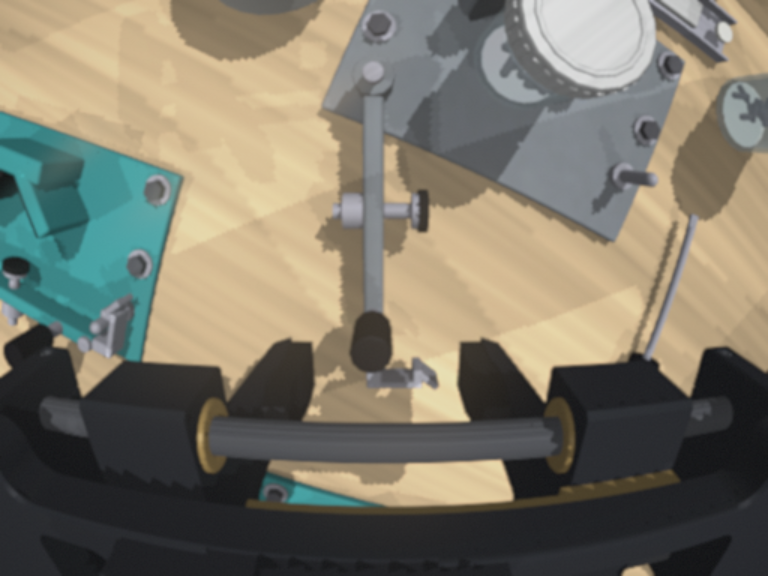

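drive_tool(
  moves=[
    [-0.2,[0.1,-0.012,-0.022],0],
    [-0.2,[0.11,-0.012,-0.022],0],
    [-0.2,[0.11,-0.012,-0.02],0],
    [-0.2,[0.1,-0.012,-0.017],0],
    [-0.2,[0,0,0],0],
    [-0.2,[0,0,0],0],
  ],
)

```text
t: 4.45
tool_pos: [481.4, -103.3, 59.7]
eef_rot: [58.8, 89.3, 1.2]
force: [-0.5, -0.1, -0.0]
grip_width: 53.0
```

```bash
python3 look.py d4; python3 - <<'E'
from plan import *
go([481.5,-105,58],-58.5,2,-.2)
E
```

```text
4.45 [ 481.4 -103.3   59.7] yaw -57.59 axis [ 0.012  0.    -1.   ] F [-0.5 -0.1 -0. ] M [0.02 0.09 0.  ] 52.9502202204481 j [-26.2  13.8 111.6   0.4  54.   31.2]
from [ 481.3 -103.3   59.7] -57.6
[[-0.2, [0.009, -0.004, 0.008], 0.005], [-0.2, [0.009, -0.003, 0.008], 0.005]]
```

View pics/d4.png

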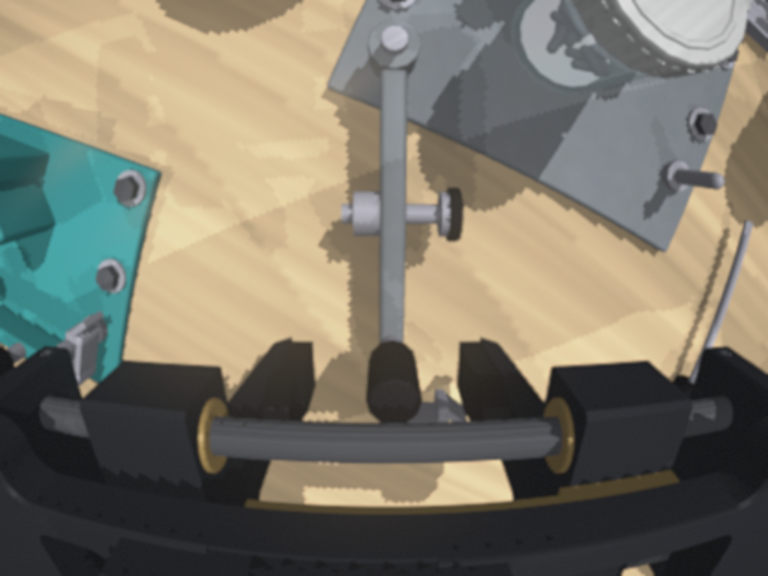

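drive_tool(
  moves=[
    [-0.2,[0.0,-0.007,0.012],0],
    [1,[0,0,0],0],
    [1,[0,0,0],0],
    [1,[0,0,0],0],
    [1,[0,0,0],0],
    [1,[0,0,0],0],
  ],
  grip_force=30,
)

```text
t: 5.1
tool_pos: [482.6, -105.5, 61.2]
eef_rot: [53.7, 89.2, -3.9]
force: [0.2, -0.9, -1.8]
grip_width: 17.1
```

```bash
python3 look.py d5
```

```text
5.1 [ 482.6 -105.5   61.2] yaw -57.6 axis [ 0.014 -0.001 -1.   ] F [ 0.2 -0.9 -1.8] M [0.02 0.09 0.02] 17.08561965501004 j [-26.3  13.7 111.5   0.4  54.   31. ]
```

View pics/d5.png

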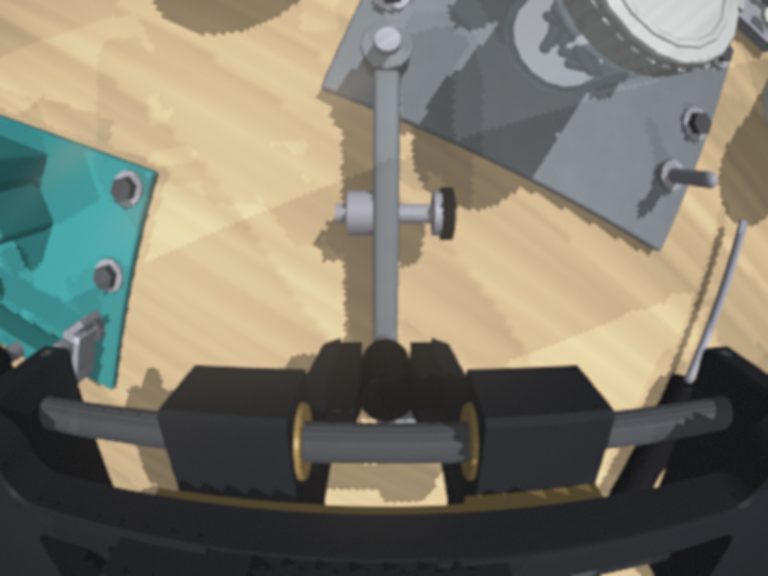

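drive_tool(
  moves=[
    [1,[0,0.004,0.103],-0.056],
    [1,[0,0.004,0.103],-0.056],
    [1,[0,0.004,0.103],-0.056],
    [1,[0,0.004,0.103],-0.056],
    [1,[0,0,0],0],
  ],
)

```text
t: 5.65
tool_pos: [510.6, -136.4, 61.1]
eef_rot: [35.8, 89.2, -0.9]
force: [0.8, -0.2, 0.9]
grip_width: 17.4
```

```bash
cat > arm.py <<'E'
from plan import *
s=telemetry.read_state();T=T_tool(s);p=T[:3,3];h=np.array([580.9,-43]);v=p[:2]-h
a=np.degrees(np.arctan2(v[1],v[0]));print('t',s['t'],'p',np.round(p,1),'r',round(np.linalg.norm(v),1),'dir',round(a,1),'open',round(-80.3-a,1),'yaw',round(yaw_of(T),1),'tool y vs arm',round(yaw_of(T)-90-a,1),'F',np.round(s['force'],1),'M',np.round(s['moment'],2),'w',round(s['grip_width'],1))
u=v/np.linalg.norm(v);t=np.array([-u[1],u[0]]);print('F tang',s['force'][:2]@t,'rad',s['force'][:2]@u)
E
python3 arm.py
```

```text
t 5.65 p [ 510.6 -136.4   61.1] r 116.9 dir -127.0 open 46.7 yaw -36.7 tool y vs arm 0.2 F [ 0.8 -0.2  0.9] M [ 0.12 -0.08 -0.11] w 17.4
F tang 0.735923730378035 rad -0.29420083919673995
```

drive_tool(
  moves=[
    [1,[0,0.004,0.103],-0.056],
    [1,[0,0.004,0.103],-0.056],
    [1,[0,0.004,0.103],-0.056],
    [1,[0,0.004,0.103],-0.056],
    [1,[0,0.004,0.103],-0.056],
    [1,[0,0.004,0.103],-0.056],
    [1,[0,0,0],0],
  ],
)

```text
t: 6.35
tool_pos: [566.6, -159.6, 61.2]
eef_rot: [0.3, 89.4, -6.2]
force: [1.9, -1.1, 1.6]
grip_width: 17.2
```

```bash
python3 arm.py;python3 look.py e1
```

```text
t 6.35 p [ 566.6 -159.6   61.2] r 117.4 dir -97.0 open 16.7 yaw -6.4 tool y vs arm 0.5 F [ 1.9 -1.1  1.6] M [-0.02 -0.14 -0.14] w 17.2
F tang 2.021654557641752 rad 0.8106650591857222
6.35 [ 566.6 -159.6   61.2] yaw -6.44 axis [ 0.011 -0.001 -1.   ] F [ 1.9 -1.1  1.6] M [-0.02 -0.14 -0.14] 17.180952381711375 j [-27.4  24.   97.3   0.3  58.  -21.1]
```

View pics/e1.png

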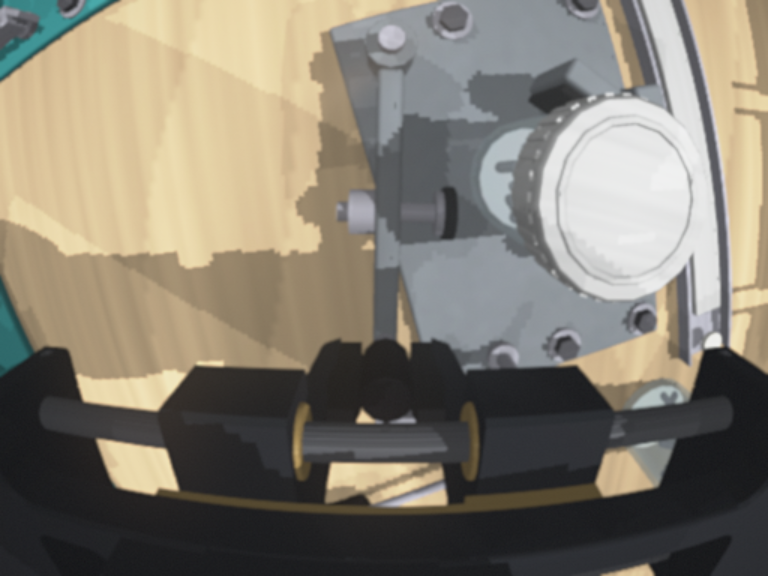

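drive_tool(
  moves=[
    [1,[0,0.002,0.062],-0.033],
    [1,[0,0.002,0.062],-0.033],
    [1,[0,0.002,0.062],-0.033],
    [1,[0,0.002,0.062],-0.033],
    [1,[0,0,0],0],
  ],
)

```text
t: 6.9
tool_pos: [588.4, -160.4, 61.2]
eef_rot: [-27.1, 89.4, -22.5]
force: [1.9, -1.0, -0.0]
grip_width: 17.3
```

```bash
python3 arm.py;python3 look.py e2
```

```text
t 6.9 p [ 588.4 -160.4   61.2] r 117.6 dir -86.3 open 6.0 yaw 4.6 tool y vs arm 1.0 F [ 1.9 -1.  -0. ] M [-0.16 -0.21 -0.13] w 17.3
F tang 1.8809206383371186 rad 1.131812924118496
6.9 [ 588.4 -160.4   61.2] yaw 4.63 axis [ 0.009 -0.004 -1.   ] F [ 1.9 -1.  -0. ] M [-0.16 -0.21 -0.13] 17.273471395012407 j [-26.4  26.3  94.    0.   59.1 -31.1]
```

View pics/e2.png

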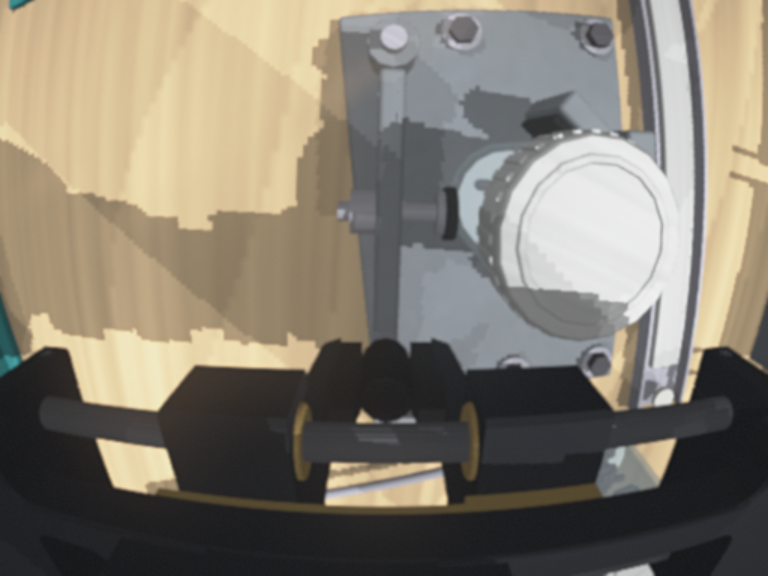

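drive_tool(
  moves=[
    [1,[0,0.001,0.041],-0.02],
    [1,[0,0.001,0.041],-0.02],
    [1,[0,0,0.041],-0.02],
  ],
)

```text
t: 7.25
tool_pos: [597.6, -159.5, 61.2]
eef_rot: [-57.0, 89.7, -47.1]
force: [-3.7, -3.2, 1.0]
grip_width: 17.4
```

```bash
python3 arm.py
```

```text
t 7.25 p [ 597.6 -159.5   61.2] r 117.7 dir -81.8 open 1.5 yaw 9.9 tool y vs arm 1.8 F [-3.7 -3.2  1. ] M [-0.43  0.57 -0.29] w 17.4
F tang -4.128510295481866 rad 2.648266108606063
```

drive_tool(
  moves=[
    [1,[0,0,0.035],-0.01],
    [1,[0,0,0.035],-0.01],
  ],
)

```text
t: 7.45
tool_pos: [603.0, -158.6, 61.1]
eef_rot: [-104.9, 89.7, -93.0]
force: [-6.7, -4.5, 3.4]
grip_width: 16.9
```

```bash
python3 arm.py;python3 look.py e3
```

```text
t 7.45 p [ 603.  -158.6   61.1] r 117.7 dir -79.2 open -1.1 yaw 11.9 tool y vs arm 1.1 F [-6.7 -4.5  3.4] M [-0.54  1.01 -0.14] w 16.9
F tang -7.403966911559029 rad 3.1787214257392216
7.45 [ 603.  -158.6   61.1] yaw 11.88 axis [-0.    -0.005 -1.   ] F [-6.7 -4.5  3.4] M [-0.54  1.01 -0.14] 16.94577362723428 j [-25.5  28.1  91.4  -0.3  60.4 -37.2]
```

View pics/e3.png

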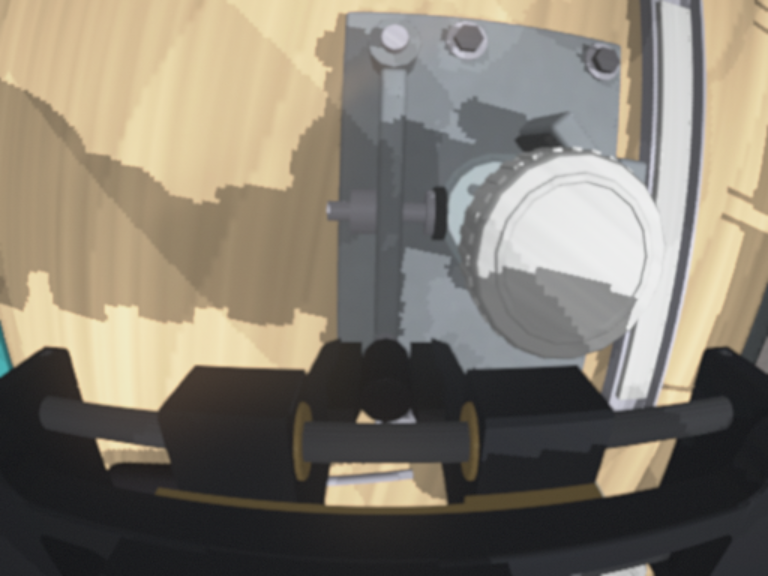

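drive_tool(
  moves=[
    [1,[0,0,0.04],0],
    [1,[0,0,0.04],0],
  ],
)

```text
t: 7.7
tool_pos: [607.2, -157.8, 61.0]
eef_rot: [-163.8, 89.3, -151.7]
force: [-19.2, -8.8, 9.2]
grip_width: 17.0
```

```bash
python3 arm.py
```

```text
t 7.7 p [ 607.2 -157.8   61. ] r 117.7 dir -77.1 open -3.2 yaw 12.1 tool y vs arm -0.8 F [-19.2  -8.8   9.2] M [-1.19  2.84  0.1 ] w 17.0
F tang -20.675736059996378 rad 4.248275669556195
```

```bash
python3 - <<'E'
from h import *
a=[]
for n,(r0,r1,c0,c1) in {'scene':(150,240,130,240),'side':(200,290,270,380)}.items():
    d=viewer.get_image(n)
    im=cv2.cvtColor(d['frame'],cv2.COLOR_RGB2BGR)[r0:r1,c0:c1]
    a.append(cv2.resize(im,None,fx=3.6,fy=3.6,interpolation=cv2.INTER_CUBIC))
cv2.imwrite('pics/e4.png',np.hstack(a))
E
python3 arm.py
```

```text
t 7.8 p [ 607.1 -157.8   61. ] r 117.8 dir -77.2 open -3.1 yaw 12.1 tool y vs arm -0.8 F [-12.1  -4.7   7.5] M [-0.73  1.76  0.07] w 17.3
F tang -12.841477607613195 rad 1.9390503932040433
```

View pics/e4.png

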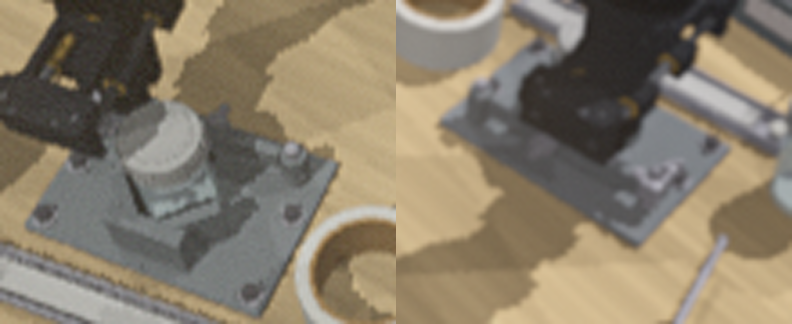

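drive_tool(
  moves=[
    [1,[0,0,-0.03],0],
    [1,[0,0,-0.02],0],
    [1,[0,0,0],0],
  ],
)

```text
t: 8.1
tool_pos: [600.3, -159.0, 61.1]
eef_rot: [-173.2, 89.1, -161.1]
force: [0.2, -2.9, -1.0]
grip_width: 17.1
```

```bash
python3 arm.py
```

```text
t 8.1 p [ 600.3 -159.    61.1] r 117.6 dir -80.5 open 0.2 yaw 12.1 tool y vs arm 2.6 F [ 0.2 -2.9 -1. ] M [-0.29 -0.28 -0.33] w 17.1
F tang -0.28177213199895684 rad 2.8522910312456364
```

drive_tool(
  moves=[
    [0.0,[0,0,0],0],
    [0.0,[0,0,0],0],
    [0.0,[0,0,0],0],
    [0.0,[-0.2,0,0],0],
    [0.0,[-0.3,0,0],0],
    [0.0,[-0.3,0,0],0],
    [0.0,[-0.3,0,0],0],
    [0.0,[0,0,0],0],
  ],
)

```text
t: 8.9
tool_pos: [602.4, -154.9, 173.0]
eef_rot: [169.9, 89.0, -177.7]
force: [0.4, -0.4, -0.4]
grip_width: 44.1
```

```bash
python3 look.py f1;python3 - <<'E'
from h import *
a=[]
for n,(r0,r1,c0,c1) in {'scene':(150,240,130,240),'side':(200,290,270,380)}.items():
    d=viewer.get_image(n);np.savez('pics/f_'+n+'.npz',**d)
    im=cv2.cvtColor(d['frame'],cv2.COLOR_RGB2BGR)[r0:r1,c0:c1]
    a.append(cv2.resize(im,None,fx=3.6,fy=3.6,interpolation=cv2.INTER_CUBIC))
cv2.imwrite('pics/f2.png',np.hstack(a))
E
```

```text
8.9 [ 602.4 -154.9  173. ] yaw 12.38 axis [-0.018 -0.001 -1.   ] F [ 0.4 -0.4 -0.4] M [ 0.   -0.03 -0.01] 44.0789747509435 j [-25.1  20.4  87.5  -0.5  73.  -37.3]
```

View pics/f1.png

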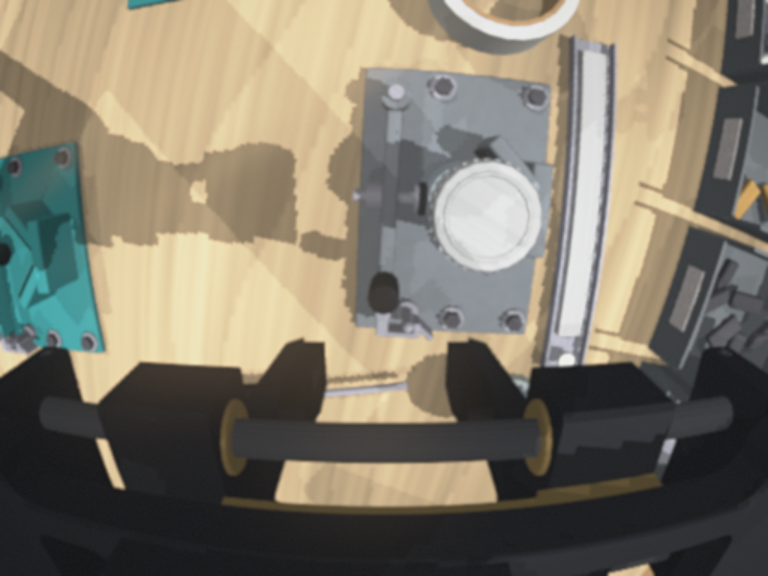

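View pics/f2.png

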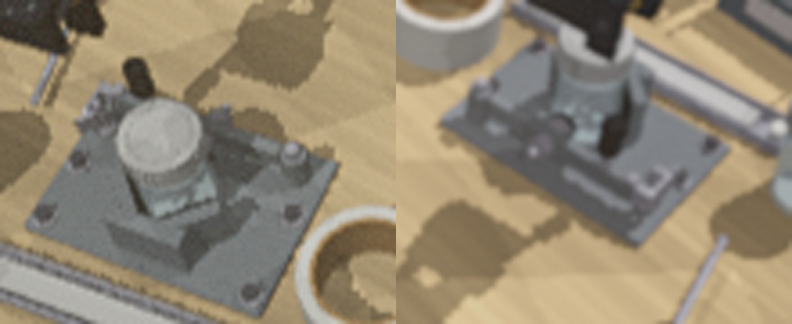

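```bash
python3 - <<'E'
from h import *
d=load('f1')
im=cv2.cvtColor(d['frame'],cv2.COLOR_RGB2BGR)[175:230,225:325]
cv2.imwrite('pics/f1c.png',cv2.resize(im,None,fx=8,fy=8,interpolation=cv2.INTER_CUBIC))
im=cv2.cvtColor(d['frame'],cv2.COLOR_RGB2BGR)[90:190,260:380]
cv2.imwrite('pics/f1d.png',cv2.resize(im,None,fx=5,fy=5,interpolation=cv2.INTER_CUBIC))
E
```

```text
(no output)
```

View pics/f1c.png

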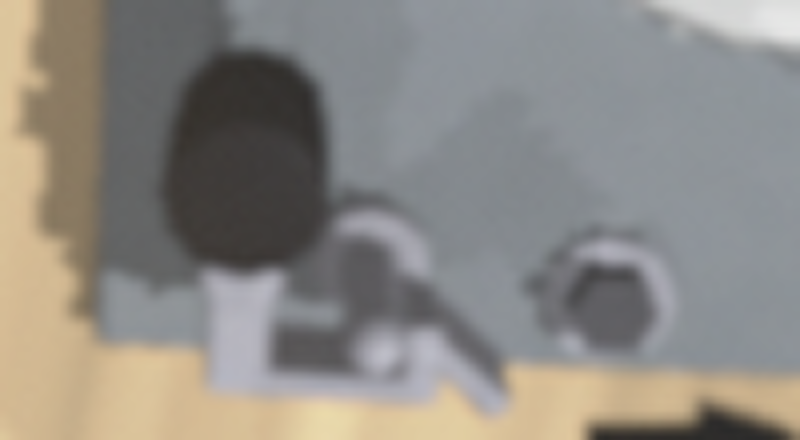

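View pics/f1d.png

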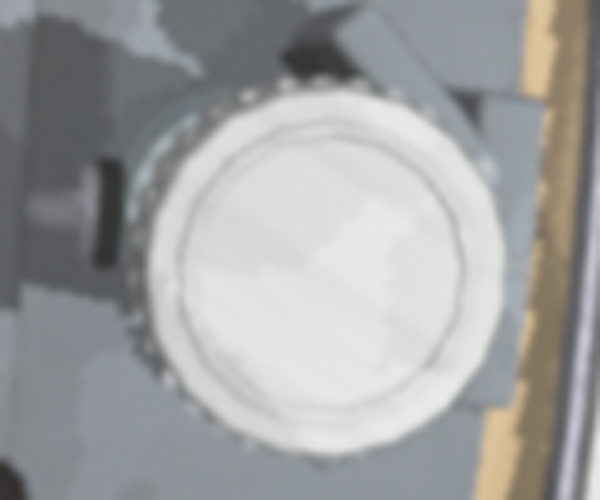

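```bash
python3 - <<'E'
from plan import *
d=load('f1');T=d['T'];c=wpt(d,T,144,324.8,101);print('cap',c)
for e in [(272,148),(272,503)]: pass
print([np.round(wpt(d,T,144,260+x/5-.4,101),1) for x in (148,503)])
kn=wpt(d,T,175+190/8-.4,225+245/8-.4,86);hi=wpt(d,T,93/1.5,397/1.5,49.5);print('knob',kn,'hinge',hi)
for n in ('scene','side'):
    D=dict(np.load(f'pics/f_{n}.npz',allow_pickle=True));W=cloud({k:(float(v) if v.ndim==0 else v) for k,v in D.items()}).reshape(-1,3)
    m=(W[:,2]>98)&(W[:,2]<105)&(np.hypot(W[:,0]-640,W[:,1]+100)<45);p=np.ascontiguousarray(W[m][:,:2].astype(np.float32));print(n,cv2.minEnclosingCircle(p),np.median(p,0),len(p))
go([641,-100,150],-30,6,-1)
E
```

```text
cap [640.61991913 -99.96598209 101.        ]
[array([ 614.4, -106.3,  101. ]), array([668., -93., 101.])]
knob [ 599.51348907 -158.07201704   86.        ] hinge [582.21867976 -43.63297566  49.5       ]
scene ((642.5371704101562, -99.78611755371094), 29.69814682006836) [643.6411 -98.66  ] 394
side ((638.5086059570312, -101.41001892089844), 29.226123809814453) [ 625.9083  -108.00404] 122
from [ 599.2 -153.6  167.1] 12.4
[[-1, [0.029, 0.072, 0.087], 0.078], [-1, [0.029, 0.083, 0.078], 0.078], [-1, [0.029, 0.091, 0.067], 0.078], [-1, [0.029, 0.099, 0.055], 0.078], [-1, [0.029, 0.105, 0.043], 0.078], [-1, [0.029, 0.109, 0.029], 0.078]]
```

drive_tool(
  moves=[
    [-0.7,[0.02,0.07,0.087],0.078],
    [-0.7,[0.02,0.083,0.078],0.078],
    [-0.7,[0.02,0.091,0.067],0.078],
    [-0.7,[0.02,0.099,0.055],0.078],
    [-0.7,[0.02,0.1,0.043],0.078],
    [-0.7,[0.02,0.1,0.029],0.07],
    [-0.7,[0,0,0],0],
    [-0.7,[0,0,0],0],
  ],
)

```text
t: 9.85
tool_pos: [632.9, -96.8, 136.2]
eef_rot: [-163.6, 87.0, 165.9]
force: [0.3, 0.2, -0.8]
grip_width: 75.1
```

```bash
python3 look.py g1;python3 - <<'E'
from plan import *
go([640.7,-100,112],-35,3,-.7)
E
```

```text
9.85 [632.9 -96.8 136.2] yaw -30.52 axis [-0.051  0.013 -0.999] F [ 0.3  0.2 -0.8] M [-0.07  0.02 -0.05] 75.11859281654395 j [-19.2  26.2  84.2  -0.3  72.6  11.4]
from [632.7 -96.8 136.2] -30.5
[[-0.7, [0.081, 0.004, 0.029], 0.016], [-0.7, [0.081, 0.005, 0.028], 0.016], [-0.7, [0.081, 0.006, 0.028], 0.016]]
```

View pics/g1.png

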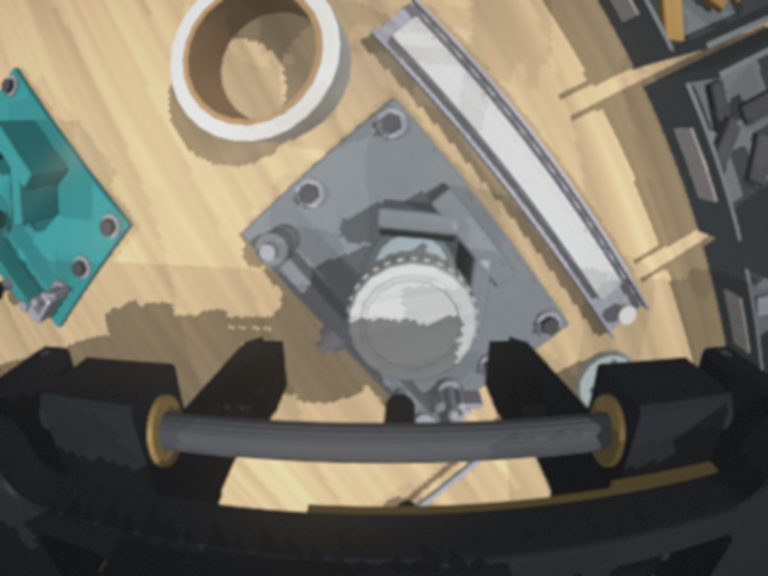

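drive_tool(
  moves=[
    [-0.7,[0.03,0.004,-0.15],0],
    [-0.7,[0.0,0.0,-0.2],0],
    [-0.7,[0,0,0],0],
  ],
)

```text
t: 10.2
tool_pos: [600.4, -79.7, 133.3]
eef_rot: [-163.9, 86.8, 165.9]
force: [0.7, 0.2, -0.6]
grip_width: 75.1
```

```bash
cat > st.py <<'E'
from plan import *
s=telemetry.read_state();T=T_tool(s);print(s['t'],np.round(T[:3,3],1),'yaw',round(yaw_of(T),2),'axis',np.round(T[:3,0],3),'tool frame tilt y,z',np.round([T[2,1],T[2,2]],3),'F',np.round(s['force'],1),'M',np.round(s['moment'],2),round(s['grip_width'],1),'j',np.round(s['joint_pos'],1))
E
python3 st.py
```

```text
10.2 [600.4 -79.7 133.3] yaw -30.28 axis [-0.054  0.014 -0.998] tool frame tilt y,z [-0.015 -0.053] F [ 0.7  0.2 -0.6] M [ 0.    0.05 -0.01] 75.1 j [-18.6  22.5  89.7  -0.3  70.9  11.7]
```

drive_tool(
  moves=[
    [-0.7,[-0.35,0,0],0],
    [-0.7,[-0.35,0,0],0],
    [-0.7,[0,0,0],0],
  ],
)

```text
t: 10.5
tool_pos: [603.7, -82.4, 204.1]
eef_rot: [-163.8, 86.7, 166.1]
force: [-0.1, -0.3, -0.5]
grip_width: 74.6
```

```bash
python3 st.py
```

```text
10.5 [603.7 -82.4 204.1] yaw -30.1 axis [-0.056  0.014 -0.998] tool frame tilt y,z [-0.016 -0.056] F [-0.1 -0.3 -0.5] M [-0.02  0.06 -0.03] 74.6 j [-18.8  18.7  86.1  -0.3  78.6  11.4]
```

drive_tool(
  moves=[
    [-0.7,[0.35,0,0],0],
    [-0.7,[0.35,0,0],0],
    [-0.7,[0,0,0],0],
  ],
)

```text
t: 10.8
tool_pos: [602.5, -84.2, 134.9]
eef_rot: [-162.8, 87.1, 167.2]
force: [-0.2, -0.6, -0.7]
grip_width: 75.0
```

```bash
python3 st.py
```

```text
10.8 [602.5 -84.2 134.9] yaw -29.98 axis [-0.049  0.011 -0.999] tool frame tilt y,z [-0.015 -0.048] F [-0.2 -0.6 -0.7] M [-0.    0.05 -0.  ] 75.0 j [-19.   22.5  89.5  -0.3  70.9  11.1]
```

drive_tool(
  moves=[
    [-0.7,[0,-0.04,0.12],0],
    [-0.7,[0,-0.04,0.12],0],
    [-0.7,[0,-0.04,0.12],0],
    [-0.7,[0,0,0],0],
  ],
)

```text
t: 11.2
tool_pos: [632.4, -117.4, 137.1]
eef_rot: [-161.5, 87.4, 168.6]
force: [-0.4, -0.1, -0.5]
grip_width: 74.8
```

```bash
python3 st.py
```

```text
11.2 [ 632.4 -117.4  137.1] yaw -29.94 axis [-0.045  0.009 -0.999] tool frame tilt y,z [-0.014 -0.043] F [-0.4 -0.1 -0.5] M [-0.04  0.02 -0.03] 74.8 j [-20.9  26.2  84.   -0.4  72.3   9.2]
```

drive_tool(
  moves=[
    [-0.7,[0,0,0],-0.08],
    [-0.7,[0,0,0],-0.08],
    [-0.7,[0,0,0],-0.08],
    [-0.7,[0,0,0],0],
  ],
)

```text
t: 11.6
tool_pos: [636.0, -120.3, 141.8]
eef_rot: [177.6, 87.8, 169.9]
force: [0.5, 0.7, 0.2]
grip_width: 74.7
```

```bash
python3 st.py
```

```text
11.6 [ 636.  -120.3  141.8] yaw -7.64 axis [-0.038  0.007 -0.999] tool frame tilt y,z [ 0.002 -0.039] F [0.5 0.7 0.2] M [-0.01 -0.02  0.01] 74.7 j [-21.   26.1  83.5  -0.4  72.5 -13.2]
```

drive_tool(
  moves=[
    [-0.7,[0,0,0],0],
    [-0.7,[0,0,0],0],
    [-0.7,[0,0,0],0],
    [-0.7,[0,0,0],0],
    [-0.7,[0,0,0],0],
    [-0.7,[0,0,0],0],
  ],
)

```text
t: 12.2
tool_pos: [637.0, -120.7, 143.6]
eef_rot: [178.7, 87.9, 170.5]
force: [-0.7, -0.1, 0.5]
grip_width: 74.9
```

```bash
python3 st.py
```

```text
12.2 [ 637.  -120.7  143.6] yaw -8.18 axis [-0.036  0.006 -0.999] tool frame tilt y,z [ 0.001 -0.036] F [-0.7 -0.1  0.5] M [-0.04 -0.07 -0.02] 74.9 j [-21.   26.1  83.4  -0.4  72.6 -12.7]
```

drive_tool(
  moves=[
    [-0.7,[-0.07,0,0],0],
    [-0.7,[-0.07,0,0],0],
    [-0.7,[-0.07,0,0],0],
    [-0.7,[-0.07,0,0],0],
    [-0.7,[-0.07,0,0],0],
    [-0.7,[-0.07,0,0],0],
    [-0.7,[-0.07,0,0],0],
    [-0.7,[-0.07,0,0],0],
    [-0.7,[0,0,0],0],
  ],
)

```text
t: 13.1
tool_pos: [639.8, -121.3, 206.2]
eef_rot: [179.6, 88.1, 171.4]
force: [0.3, -0.1, -0.0]
grip_width: 74.8
```

```bash
python3 st.py
```

```text
13.1 [ 639.8 -121.3  206.2] yaw -8.2 axis [-0.034  0.005 -0.999] tool frame tilt y,z [ 0.    -0.034] F [ 0.3 -0.1 -0. ] M [-0.04 -0.02  0.01] 74.8 j [-21.   22.8  80.4  -0.4  78.8 -12.7]
```

drive_tool(
  moves=[
    [-0.7,[0.15,0,0],0],
    [-0.7,[0.15,0,0],0],
    [-0.7,[0.15,0,0],0],
    [-0.7,[0.15,0,0],0],
    [-0.7,[0,0,0],0],
    [-0.7,[0,0,0],0],
  ],
)

```text
t: 13.7
tool_pos: [635.0, -120.0, 136.5]
eef_rot: [177.4, 87.7, 169.2]
force: [-0.7, 0.3, 0.8]
grip_width: 75.3
```

```bash
python3 st.py
```

```text
13.7 [ 635.  -120.   136.5] yaw -8.21 axis [-0.04   0.008 -0.999] tool frame tilt y,z [ 0.002 -0.041] F [-0.7  0.3  0.8] M [ 0.03 -0.03 -0.02] 75.3 j [-21.   26.4  83.8  -0.4  72.1 -12.7]
```

drive_tool(
  moves=[
    [-0.7,[-0.03,0.013,-0.06],0],
    [-0.7,[-0.03,0.013,-0.06],0],
    [-0.7,[-0.03,0.013,-0.06],0],
    [-0.7,[-0.03,0.013,-0.06],0],
    [-0.7,[-0.03,0.013,-0.06],0],
    [-0.7,[-0.03,0.013,-0.06],0],
    [-0.7,[0,0,0],0],
    [-0.7,[0,0,0],0],
  ],
)

```text
t: 14.5
tool_pos: [599.4, -106.4, 161.3]
eef_rot: [179.0, 88.0, 170.8]
force: [0.1, 0.2, -0.6]
grip_width: 75.0
```

```bash
python3 st.py
```

```text
14.5 [ 599.4 -106.4  161.3] yaw -8.19 axis [-0.035  0.006 -0.999] tool frame tilt y,z [ 0.001 -0.035] F [ 0.1  0.2 -0.6] M [0.01 0.04 0.  ] 75.0 j [-21.   20.3  89.2  -0.4  72.5 -12.7]
```

drive_tool(
  moves=[
    [-0.7,[0,-0.05,0.25],0],
    [-0.7,[0,-0.05,0.25],0],
    [-0.7,[0,0,0],0],
    [-0.7,[0,0,0],0],
  ],
)

```text
t: 14.9
tool_pos: [648.3, -123.6, 158.7]
eef_rot: [178.6, 87.9, 170.4]
force: [-0.4, 0.1, 0.1]
grip_width: 75.0
```

```bash
python3 st.py
```

```text
14.9 [ 648.3 -123.6  158.7] yaw -8.19 axis [-0.036  0.006 -0.999] tool frame tilt y,z [ 0.001 -0.037] F [-0.4  0.1  0.1] M [ 0.03 -0.02 -0.02] 75.0 j [-20.9  26.5  80.9  -0.4  74.6 -12.6]
```

drive_tool(
  moves=[
    [-0.7,[0,0,0],0.09],
    [-0.7,[0,0,0],0.09],
    [-0.7,[0,0,0],0.09],
    [-0.7,[0,0,0],0.05],
    [-0.7,[0,0,0],0],
    [-0.7,[0,0,0],0],
  ],
)

```text
t: 15.5
tool_pos: [643.7, -121.6, 157.1]
eef_rot: [-153.0, 87.6, 169.0]
force: [-0.3, -0.1, 0.1]
grip_width: 74.8
```

```bash
python3 st.py
```

```text
15.5 [ 643.7 -121.6  157.1] yaw -37.96 axis [-0.041  0.008 -0.999] tool frame tilt y,z [-0.019 -0.038] F [-0.3 -0.1  0.1] M [-0.02  0.03 -0.03] 74.8 j [-20.9  26.2  81.5  -0.4  74.6  17.2]
```

```bash
python3 - <<'E'
from plan import *
go([640,-100,112],-38,4,-.7)
E
```

```text
from [ 643.7 -121.6  157.1] -38.0
[[-0.7, [0.113, 0.037, -0.04], 0.0], [-0.7, [0.113, 0.037, -0.04], 0.0], [-0.7, [0.113, 0.037, -0.04], 0.0], [-0.7, [0.113, 0.037, -0.04], 0.0]]
```

drive_tool(
  moves=[
    [-0.7,[0.11,0.037,-0.035],0],
    [-0.7,[0.11,0.037,-0.035],0],
    [-0.7,[0.1,0.037,-0.035],0],
    [-0.7,[0.09,0.037,-0.035],0],
    [-0.7,[0,0,0],0],
    [-0.7,[0,0,0],0],
  ],
)

```text
t: 16.1
tool_pos: [637.8, -97.8, 110.9]
eef_rot: [-154.0, 87.4, 168.3]
force: [0.9, 0.6, -0.3]
grip_width: 75.1
```

```bash
python3 st.py; python3 look.py g2
```

```text
16.1 [637.8 -97.8 110.9] yaw -37.65 axis [-0.045  0.009 -0.999] tool frame tilt y,z [-0.02  -0.041] F [ 0.9  0.6 -0.3] M [ 0.06 -0.   -0.  ] 75.1 j [-19.1  28.2  84.5  -0.4  69.9  18.7]
16.1 [637.8 -97.8 110.9] yaw -37.65 axis [-0.045  0.009 -0.999] F [ 0.9  0.6 -0.3] M [ 0.06 -0.   -0.  ] 75.0508135775598 j [-19.1  28.2  84.5  -0.4  69.9  18.7]
```

View pics/g2.png

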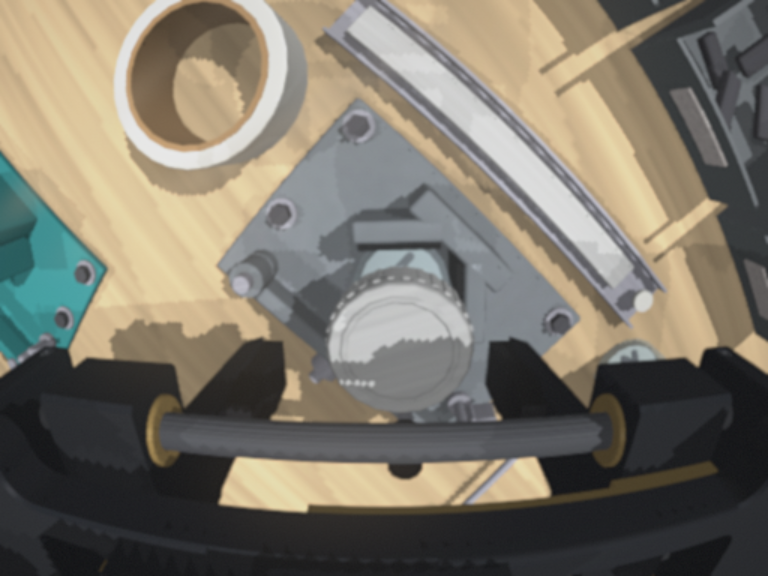

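```bash
python3 - <<'E'
from plan import *
d=load('g2');im=cv2.cvtColor(d['frame'],cv2.COLOR_RGB2BGR)[175:285,205:325]
cv2.imwrite('pics/g2c.png',cv2.resize(im,None,fx=5,fy=5,interpolation=cv2.INTER_CUBIC))
print(wpt(d,d['T'],229.3,266.2,101))
E
```

```text
[642.81401982 -97.88529836 101.        ]
```

View pics/g2c.png

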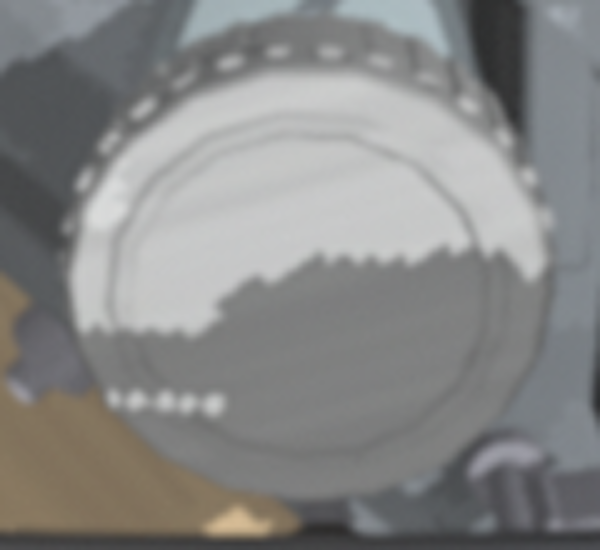

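```bash
python3 - <<'E'
from plan import *
d=load('g2');print(wpt(d,d['T'],231.4,266.6,101), [wpt(d,d['T'],231.4,205+x/5-.4,101) for x in (70,550)])
T=d['T'];c=wpt(d,T,231.4,266.6,101);print('in tool',np.linalg.inv(T)@np.r_[c,1])
go([640.2,-99.8,73],-38,4,-.7)
E
```

```text
[642.18963902 -99.10087418 101.        ] [array([619.53122545, -82.52893366, 101.        ]), array([ 664.47291702, -115.98099067,  101.        ])]
in tool [9.70690519 1.81723235 4.64120466 1.        ]
from [637.7 -97.8 110.9] -37.7
[[-0.7, [0.095, -0.0, 0.008], 0.001], [-0.7, [0.095, -0.0, 0.008], 0.001], [-0.7, [0.095, -0.0, 0.008], 0.001], [-0.7, [0.095, -0.0, 0.008], 0.001]]
```

drive_tool(
  moves=[
    [-0.7,[0.09,0.003,0.012],0],
    [-0.7,[0.09,0.003,0.012],0],
    [-0.7,[0.08,0.002,0.012],0],
    [-0.7,[0.08,0.002,0.01],0],
    [-0.7,[0,0,0],0],
    [-0.7,[0,0,0],0],
  ],
)

```text
t: 16.75
tool_pos: [641.4, -100.7, 74.1]
eef_rot: [-153.7, 87.4, 168.6]
force: [0.4, -0.5, -0.4]
grip_width: 74.8
```

```bash
python3 look.py g3
```

```text
16.75 [ 641.4 -100.7   74.1] yaw -37.7 axis [-0.044  0.009 -0.999] F [ 0.4 -0.5 -0.4] M [0.06 0.05 0.02] 74.76235448202824 j [-19.2  31.3  84.7  -0.4  66.5  18.6]
```

View pics/g3.png

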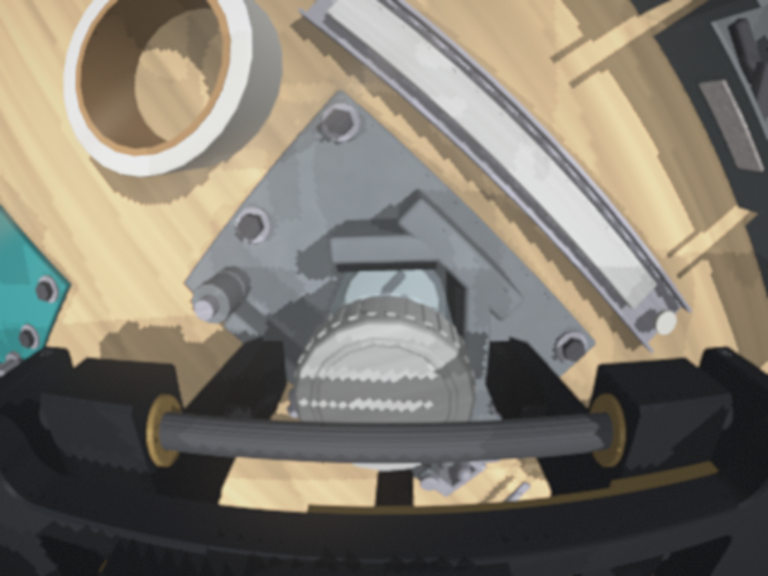

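```bash
python3 - <<'E'
from plan import *
d=load('g3');T=d['T'];
for r in (318,468,393):
  c=wpt(d,T,r/1.5,256.7,101);print(r,'in tool',np.round(np.linalg.inv(T)@np.r_[c,1],1),c)
E
```

```text
318 in tool [-27.5  28.   -1.    1. ] [658.87202596 -78.10766647 101.        ]
468 in tool [-26.3 -28.2  -1.    1. ] [ 624.49860289 -122.58353234  101.        ]
393 in tool [-27.    2.9  -1.    1. ] [643.48610916 -98.0171736  101.        ]
```

drive_tool(
  moves=[
    [1,[0,0,0],0],
    [1,[0,0,0],0],
    [1,[0,0,0],0],
    [1,[0,0,0],0],
  ],
  grip_force=25,
)

```text
t: 17.2
tool_pos: [641.4, -100.7, 74.8]
eef_rot: [-153.6, 87.5, 168.8]
force: [0.1, -1.2, -1.4]
grip_width: 58.3
```

```bash
python3 st.py
```

```text
17.2 [ 641.4 -100.7   74.8] yaw -37.69 axis [-0.043  0.009 -0.999] tool frame tilt y,z [-0.02  -0.039] F [ 0.1 -1.2 -1.4] M [-0.11 -0.06  0.04] 58.3 j [-19.2  31.2  84.7  -0.4  66.5  18.6]
```

drive_tool(
  moves=[
    [1,[0,0,0],0],
    [1,[0,0,0],-0.05],
    [1,[-0.002,0,0],-0.05],
    [1,[-0.002,0,0],-0.05],
    [1,[-0.002,0,0],-0.05],
  ],
  grip_force=50,
)

```text
t: 17.7
tool_pos: [641.8, -100.2, 74.9]
eef_rot: [-173.8, 87.5, 167.0]
force: [0.1, 0.2, -2.5]
grip_width: 57.8
```

```bash
python3 look.py h1
```

```text
17.7 [ 641.8 -100.2   74.9] yaw -19.17 axis [-0.042  0.01  -0.999] F [ 0.1  0.2 -2.5] M [-0.07 -0.13 -0.22] 57.788745490596696 j [-19.2  31.2  84.7  -0.3  66.5   0.1]
```

View pics/h1.png

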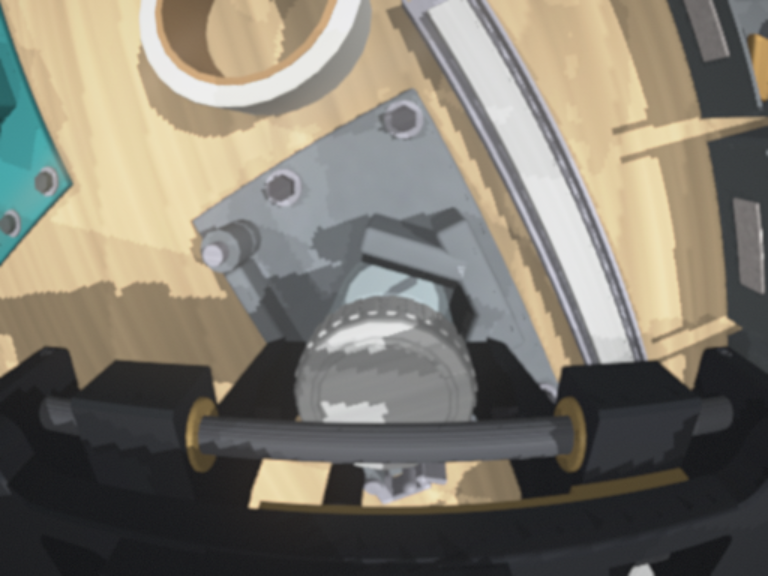

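drive_tool(
  moves=[
    [1,[-0.002,0,0],-0.05],
    [1,[-0.002,0,0],-0.05],
    [1,[-0.002,0,0],-0.05],
    [1,[-0.002,0,0],-0.05],
    [1,[-0.002,0,0],-0.05],
    [1,[-0.002,0,0],-0.05],
    [1,[-0.002,0,0],-0.05],
  ],
)

```text
t: 18.45
tool_pos: [641.8, -99.9, 76.1]
eef_rot: [153.5, 87.5, 166.5]
force: [-0.5, 0.9, -2.7]
grip_width: 57.6
```

```bash
python3 st.py
```

```text
18.45 [641.8 -99.9  76.1] yaw 13.06 axis [-0.042  0.01  -0.999] tool frame tilt y,z [ 0.019 -0.038] F [-0.5  0.9 -2.7] M [-0.12 -0.1  -0.14] 57.6 j [-19.2  31.1  84.7  -0.3  66.6 -32.1]
```

drive_tool(
  moves=[
    [1,[-0.002,0,0],-0.05],
    [1,[-0.002,0,0],-0.05],
    [1,[-0.002,0,0],-0.05],
    [1,[-0.002,0,0],-0.05],
    [1,[-0.002,0,0],-0.05],
    [1,[-0.002,0,0],-0.05],
    [1,[0,0,0],-0.03],
    [1,[0,0,0],0],
  ],
)

```text
t: 19.25
tool_pos: [642.3, -100.8, 78.7]
eef_rot: [124.9, 87.6, 168.2]
force: [-0.0, -1.4, -0.8]
grip_width: 57.8
```

```bash
python3 look.py h2
```

```text
19.25 [ 642.3 -100.8   78.7] yaw 43.31 axis [-0.04   0.008 -0.999] F [-0.  -1.4 -0.8] M [ 0.   -0.11 -0.04] 57.75447770666614 j [-19.2  30.9  84.6  -0.3  66.8 -62.4]
```

View pics/h2.png

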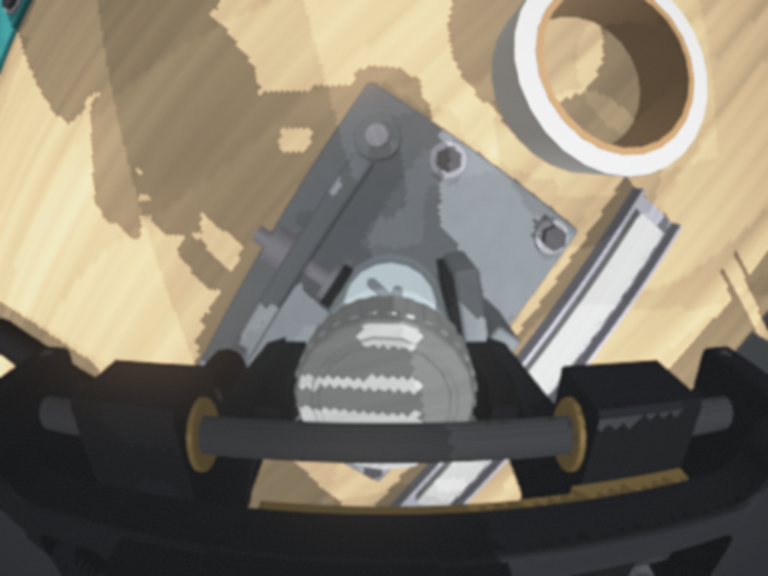

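drive_tool(
  moves=[
    [1,[-0.02,0,0],-0.02],
    [1,[-0.02,0,0],0],
  ],
)

```text
t: 19.5
tool_pos: [642.3, -100.8, 82.8]
eef_rot: [123.2, 87.6, 168.2]
force: [-0.4, 0.2, -0.6]
grip_width: 57.6
```

```bash
python3 st.py
```

```text
19.5 [ 642.3 -100.8   82.8] yaw 45.03 axis [-0.041  0.009 -0.999] tool frame tilt y,z [ 0.035 -0.023] F [-0.4  0.2 -0.6] M [ 0.07 -0.09 -0.03] 57.6 j [-19.2  30.7  84.5  -0.3  67.2 -64.1]
```

drive_tool(
  moves=[
    [1,[-0.04,0.002,-0.001],0],
    [1,[-0.04,0.002,-0.001],0],
    [1,[-0.04,0.002,-0.001],0],
    [1,[-0.04,0.002,-0.001],0],
    [1,[-0.04,0.002,-0.001],0],
    [1,[-0.04,0.002,-0.001],0],
    [1,[-0.02,0,0],0],
    [1,[0,0,0],0],
    [1,[0,0,0],0],
  ],
)

```text
t: 20.4
tool_pos: [642.8, -100.7, 112.5]
eef_rot: [123.6, 87.7, 168.5]
force: [-0.1, 0.2, 0.0]
grip_width: 57.6
```

```bash
python3 look.py i1; python3 - <<'E'
from h import *
a=[]
for n,(r0,r1,c0,c1) in {'scene':(140,230,130,240),'side':(190,280,270,380)}.items():
    d=viewer.get_image(n);np.savez('pics/i_'+n+'.npz',**d)
    im=cv2.cvtColor(d['frame'],cv2.COLOR_RGB2BGR)[r0:r1,c0:c1]
    a.append(cv2.resize(im,None,fx=3.6,fy=3.6,interpolation=cv2.INTER_CUBIC))
cv2.imwrite('pics/i2.png',np.hstack(a))
E
```

```text
20.4 [ 642.8 -100.7  112.5] yaw 44.92 axis [-0.039  0.008 -0.999] F [-0.1  0.2  0. ] M [ 0.03 -0.08  0.06] 57.58376837407656 j [-19.2  28.5  83.9  -0.3  69.9 -64. ]
```

View pics/i1.png

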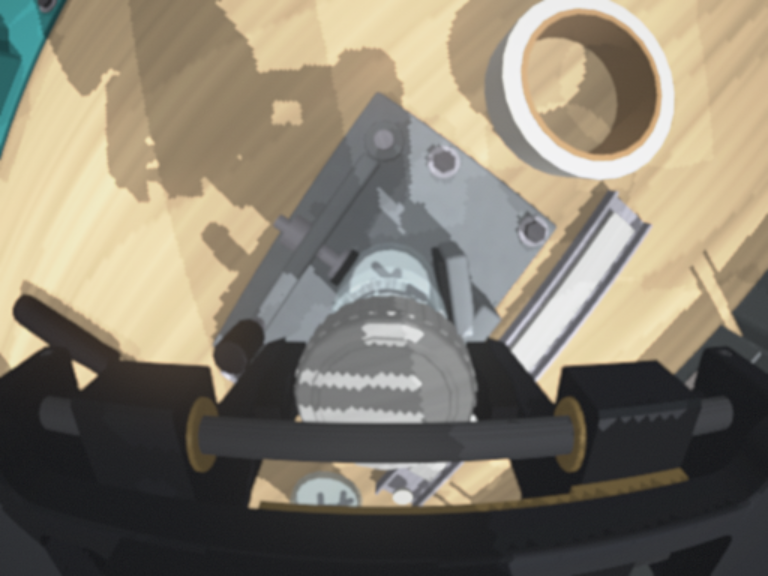

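View pics/i2.png

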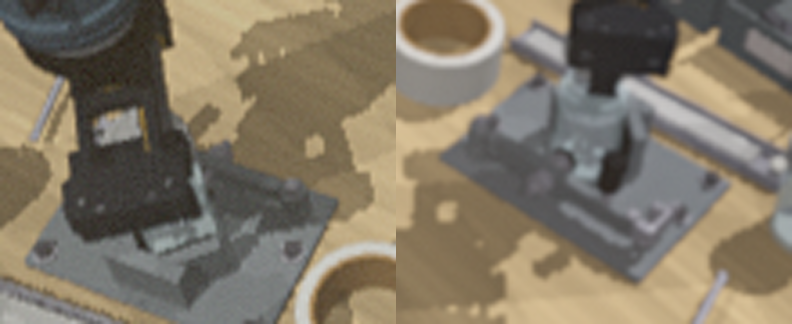

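```bash
python3 - <<'E'
from plan import *
for n in ('g3','h2','i1'):
    d=load(n);T=d['T'];M=T@d['mount'];P=[]
    for r in range(222,278,2):
        for c in range(205,310,3):
            o,v=wray(d,T,r,c);cosd=-(M[:3,:3].T@v)[2];z=d['range_z'][r,c]
            if z>0:P.append(o+v*z/cosd)
    P=np.array(P);top=np.median(P[:,2]);
    for _ in range(5):
        A=np.c_[P[:,0]-640,P[:,1]+100,np.ones(len(P))]
        k=np.abs(P[:,2]-top)<6 if _==0 else np.abs(A@x-P[:,2])<2
        x=np.linalg.lstsq(A[k],P[k,2],rcond=None)[0]
    print(n,'slope deg',np.degrees(x[:2]).round(2),'z',x[2].round(1),k.sum(),len(P))
print(telemetry.read_state()['t'])
E
```

```text
g3 slope deg [0.01 0.32] z 102.4 936 975
h2 slope deg [-1.56  2.9 ] z 106.6 937 978
i1 slope deg [-1.73  2.87] z 140.4 933 973
20.55
```

```bash
python3 - <<'E'
from station import ticket
print(ticket.sign_off())
E
python3 st.py
```

```text
the job is handed in; nothing more can be done
None
the job is handed in; nothing more can be done
```

The jar is clamped, the lid is unscrewed, and the arm is holding it about 2 cm above the jar's mouth. I handed the job in at about 20.6 s of the 54 s allowed.

- **Clamping:** I gripped the arm's knob and swung the arm shut. The force on it peaked at about 21 N, more than the 10 to 15 N given for clipping, because I pushed on to about the end of its travel. After I let go, the wrist picture showed the catch hooked round the post, and the side view before the hand-in looked the same.
- **Unscrewing:** I turned the lid about 83° anticlockwise with a 50 N grip. The torque reading fell from 0.22 N m to almost nothing. The lid then lifted with no noticeable pull.
- **Final position:** The lid is still gripped at 57.6 mm. By the tool's rise, its lower edge is about 22 mm above the jar's mouth. The jar stands in the closed holder, and I saw none of the other things on the bench moved.
- **Not perfect:** The lid is not quite level. A plane fitted to the wrist camera's depth readings shows a tilt of about 3.3°, against 0.3° before gripping. The tool had drifted about 2.5° off vertical during the moves, and I could not correct that with the moves available. I chose not to turn the lid back to reduce it.
- **Measurements that disagreed:** The fixed cameras and the wrist camera differed by several millimetres on some points, up to about 14 mm. I relied on close-up wrist camera views for both grips.

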